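Tap a stuck case lid open and put the polishing weights away by the bite of their soles

ROBOT

A 6-joint arm with a two-finger parallel gripper is mounted at the origin on a cart in front of the work surface, level with it; the furniture and walls round the work are solid. World frame = base frame: x ahead of the robot, y to its left, z up, the work surface at z = 0. Lengths are in m, angles in rad, forces in N, time in s.
With the tool pointing down it reaches from about 0.375 to 0.975 m from the base axis. Payload 3.8 kg.
Tool frame: the origin (TCP) lies at the very end of the fingers, on their centre line; the grasp point (between the pads) lies 19 mm behind it; z points along the fingers, y is the line along which they close (so a half turn about z gives the same grasp; the last joint's range is limited). The gripper opens to 85 mm and grips with 20 to 120 N. Pads are 22 mm wide; open, the fingers measure 114 mm over their backs; the gripper's body (76 mm by 85 mm) begins 54 mm behind the grasp point. The pads swing forward as they close: fully open they stand 13 mm farther back than shut.
Start: joints at [-1.198, 0.264, 1.604, -0, 1.274, -0.037], TCP at [0.269, -0.619, 0.231] pointing down, gripper open.
Joint ranges: [-2.63, 2.63], [-0.94, 2.18], [0.31, 2.57], [-1.31, 4.45], [0, 2.66], [-2.55, 2.55]. Speed limits (rad/s): [2.57, 2.57, 3.14, 3.14, 3.14, 3.14].

INTERFACE

Orientations are given as a rotation vector (axis times angle).
In Python, from workcell import monitor, viewer, job gives the robot as it stands. The module is installed in compiled form; this text tells all that it offers.
- The arm moves only by the tool step_arm, never from a script. Its argument "series" is one flat list of numbers, 4 for each row, row after row: the shift along the tool's x, y, z in m, then the turn about the tool's z in rad. A call has 1 to 8 rows; each row is the pose to reach, as a shift and turn from the pose commanded when the call began, along the tool's axes at that moment; what a row does not reach only later rows make up. A row lasts 1/8 s, in which the tool goes at most 62.5 mm and 10.7 degrees, less where a joint would pass 70% of its speed; a pose out of reach is approached as far as the arm can. A call with a gripper value outside its range is refused whole. "gripper" is the opening, from 0 (shut) to 1 (fully open), set as the call begins (left out, the last holds). The fingers move at their own pace and stop on an object; "newtons" is the grip in N (left out, the last holds). Time passes only in rows, so rows that repeat a pose let the fingers close. It gives the time, the measured TCP pose, the force, the opening and the grip force at its end, in the units of the state.
- monitor.read_state(): the state, without advancing time (a new reading comes with each control period).
- viewer.read_camera(name): name is "side" or "top"; returns a dict with "image" (384x512x3 uint8, red, green, blue), "intrinsics" (3x3 intrinsics, pixels), "distortion" ([k1, k2, p1, p2, k3] as OpenCV has them; the pictures are not rectified), "T" (4x4, takes a point from camera to world coordinates). Camera axes: x right, y up, looking along -z (the intrinsics and any distortion apply to the point x, -y, -z); pixel columns grow to the right and rows downward; lengths in m; the calibration is good to about 2 mm. A picture is of the moment at which its call begins. There is no depth.
- job.finish_job(): hands the job in; it is judged then, once.
Trained networks look in a picture, given as the dict that the camera call returned (one of the last four; its "shot" number tells which), for a name from the list of things; names that differ only in an ending like _2 or _b are one class to them, and where a whole thing is asked for, a point or a joint stands for the part that bears it (a point fixed in the world has none). Each returns a list of dicts, best first, with "score" (0 to 1); they miss things now and then, are a little off and sometimes report something else, mostly with a low value. They report only what shows in the picture. A call takes as long as a camera call.
- viewer.boxes_of(picture, label): "extent" ([centre column, centre row, width, height] in pixels, round what is visible of it).
- viewer.spot_point(picture, label): "point" ([column, row] in pixels: a listed point, or the origin of a listed thing).
The state is a dict: "time": time; "q": joint angles; "joint_vel": joint speeds; "joint_torque": joint torques, N m; "tool_pos": TCP position; "tcp_rot": TCP orientation; "wrist_force": force on the tool from outside, world axes, zero at the start; "torque": the same for the moment, N m; "width": opening from 0.0 (shut) to 1.0 (fully open); "grip_force": force on a finger pad.
Only numpy, scipy, OpenCV 4.12 (cv2) and the standard library are available. Lean on these libraries where they do the work, as an engineer would, in place of code of your own. Each camera call takes 0.05 s, during which the arm holds its last target. There are 200 camera calls.

TASK

The sliding lid of the wooden case is stuck: take the mallet and knock it fully open with light taps on its left and right lugs in turn, about a centimetre at a time, so that it stays nearly square and does not jam while it is stuck; use only the mallet on the lid until it is loose. Then put every polishing weight away upright in the case, sorted by dragging each across the table and feeling how hard it drags: those whose felt sole still bites go in the blue-lined left compartment, the slick ones in the cork-lined right one. At the end the lid is still open, the mallet lies flat in the middle of its grey mat, and the jar and the two stones are where they were.

Things in the scene. Friction and masses are not known exactly. Their poses are not given: they have to be found in the camera images.
- case: Fixed wooden case on the table, 140 (x) by 220 (y) by 45 mm high, walls 6 mm, inner floor 6 mm up. Origin: centre of its underside; x to its far side, y to its left, z up. A 6 mm divider along x, 34 mm high, splits it into a left (blue lining) and a right (cork lining) compartment. A sliding lid covers both; its guide rails stick out 90 mm behind the case.
- blue_bay (a point): Centre, on the floor, of the part of the left blue-lined compartment that lies open when the lid is fully open: 87 mm along the case's x, 101 mm along its y. The opened lid's lugs then stand from 51 mm beyond this point in x.
- cork_bay (a point): The same for the right, cork-lined compartment.
- lid: Wooden sliding lid of the case, 5 mm thick, top 45 mm above the table, between the case's cheeks. It slides open along the case's +x (away from the robot); its left and right ends run on separate runners (see the joints), so it turns a little when one is ahead. Its x axis is parallel to the case's when square. Origin: at the left lug.
- lug_left (a point): Centre of the near face (the case's -x side) of the left aluminium lug, 12 mm thick, standing on the lid's near edge at y = +70 mm of the case (x = -61 mm when shut). The face is 34 mm wide and reaches from 46 to 81 mm above the table; this point is 65 mm up. Tap it towards the case's +x. It moves with the lid; x, y, z as the lid's.
- lug_right (a point): The same for the right lug, at y = -70 mm of the case.
- runner_left (a joint): How far the lid's left end is open: 0 shut, 0.092 m fully open. For the first 32 mm or so it is stuck: it takes 9 to 14 N at the left lug, moves as far as it is pushed (a few mm more after a fast blow) and stays there. Beyond that it is loose: 1 N, plus 3 N at 0.1 m/s.
- runner_right (a joint): The same for the right end, pushed at the right lug. Tapping one stuck end leaves the other where it is. Ends over 18 mm apart (0.13 rad) while either is still stuck count as a jammed lid; at 24 mm apart one end drags the other along.
- mallet_center (a point): Small wooden mallet, 200 mm long, 0.16 kg, flat on the mat. Point: on the handle half-way along the mallet, 12 mm above its underside. y runs along the handle to the head, z up. Handle 16 mm wide, 21 mm high, from y = -100 mm to the head. Head: a cylinder along x, 31 mm diameter, 60 mm long, centre 85 mm ahead in y and 4 mm above this point, striking faces at x = -30, +30 mm.
- mat: Flat grey fixed mat, 90 mm (x) by 210 mm (y), 3 mm thick; the mallet's place. Origin: centre of its underside; z up.
- frame: Fixed low wooden frame lying on the desk round the weights, open inside: 130 mm (x) by 272 mm (y) inside, bars 12 mm wide, standing 7 mm above the table; it keeps the weights from sliding away. Origin: its middle, at table height; y along its long sides, z up. A tall rack of pliers stands 30 mm or more behind its far long side (+x).
- orange_jar: Bystander: orange jar with a white cap, 42 mm across, 72 mm high, loose. Origin: centre of its underside.
- brown_stone: Bystander: rough brown stone, 38 x 56 x 30 mm, loose. Origin: centre of its underside.
- purple_stone: Bystander: purple polished stone, 26 x 36 x 17 mm, loose, in front of the case. Origin: centre of its underside.
- weight_a_center (a point): Polishing weight (may be absent): steel block 40x40 mm, 5 mm felt sole, block top 28 mm high, round brass knob (20 mm across) to 50 mm; 0.56 kg (lead core); loose, upright on the table. All look alike; the sole either bites (about 5 N of push keeps it sliding) or is slick (about 0.7 N), not told by name or place. Point: its centre, 25 mm above its underside; z up, x and y along the sides.
- weight_b_center (a point): Polishing weight (may be absent): steel block 40x40 mm, 5 mm felt sole, block top 28 mm high, round brass knob (20 mm across) to 50 mm; 0.56 kg (lead core); loose, upright on the table. All look alike; the sole either bites (about 5 N of push keeps it sliding) or is slick (about 0.7 N), not told by name or place. Point: its centre, 25 mm above its underside; z up, x and y along the sides.
- weight_c_center (a point): Polishing weight (may be absent): steel block 40x40 mm, 5 mm felt sole, block top 28 mm high, round brass knob (20 mm across) to 50 mm; 0.56 kg (lead core); loose, upright on the table. All look alike; the sole either bites (about 5 N of push keeps it sliding) or is slick (about 0.7 N), not told by name or place. Point: its centre, 25 mm above its underside; z up, x and y along the sides.
- weight_d_center (a point): Polishing weight (may be absent): steel block 40x40 mm, 5 mm felt sole, block top 28 mm high, round brass knob (20 mm across) to 50 mm; 0.56 kg (lead core); loose, upright on the table. All look alike; the sole either bites (about 5 N of push keeps it sliding) or is slick (about 0.7 N), not told by name or place. Point: its centre, 25 mm above its underside; z up, x and y along the sides.

How it is judged:
By the outcome, as a careful person would: the job done as asked, in the order asked, and still so for the second after the job is handed in, with the robot touching nothing.
Of weight_a, weight_b, weight_c, weight_d only 3 to 4 are there at a start; the rules pass over those that are not, and their reading is None.
At some moment in a run one of weight_a, weight_b, weight_c, weight_d may be knocked a few centimetres aside while the robot is not near it.
It also fails if it takes over 210 s, if anything falls off the work surface, if the arm or the gripper's body presses on something with over 40 N, if the wrist force passes 120 N, or if a joint passes its speed limit or range.

## Working session

There is one attempt and no reset: what is moved stays moved. The work goes in short steps, Python scripts to look and compute and a tool call to move; the robot and the scene stay as the last step left them, time stands still between calls to the robot, and variables do not carry over. Pictures are saved under pics/ and viewed, at most 14 in all, crops included, and the job is handed in when it is done.

Besides the shell and the picture viewer there is one more tool, called after "Request:" by a JSON object that holds its "api" and its "payload", one argument or row to a line. step_arm: Moves the arm, as the interface text tells. Its arguments: {"type":"object","properties":{"series":{"type":"array"},"gripper":{"type":"number"},"newtons":{"type":"number"}},"required":["series"]}

```bash
mkdir -p pics; cat > h.py <<'E'
import numpy as np, cv2
from scipy.spatial.transform import Rotation as R
from workcell import monitor, viewer, job
def ray(p,uv):
    u=cv2.undistortPoints(np.array([[uv]],float),np.array(p["intrinsics"]),np.array(p["distortion"]))[0,0]
    T=np.array(p["T"]); d=T[:3,:3]@np.array([u[0],-u[1],-1.]); return T[:3,3],d
def onz(p,uv,z):
    o,d=ray(p,uv); return o+d*(z-o[2])/d[2]
def proj(p,X):
    T=np.array(p["T"]); c=(np.array(X)-T[:3,3])@T[:3,:3]
    c=c*[1,-1,-1]; return cv2.projectPoints(c.reshape(1,3),np.zeros(3),np.zeros(3),np.array(p["intrinsics"]),np.array(p["distortion"]))[0][0,0]
def save(p,n,box=None,s=1):
    im=p["image"]
    if box: im=im[box[1]:box[3],box[0]:box[2]]
    cv2.imwrite(f"pics/{n}.png",cv2.resize(im,None,fx=s,fy=s,interpolation=cv2.INTER_CUBIC)[:,:,::-1])
def tool(world):  # world vec -> tool axes
    s=monitor.read_state(); return R.from_rotvec(s["tcp_rot"]).inv().apply(world)
E
python3 - <<'E'
from h import *
np.set_printoptions(precision=4,suppress=True)
Z=dict(case=0,blue_bay=.006,cork_bay=.006,lug_left=.065,lug_right=.065,mallet_center=.015,mat=0,frame=0,orange_jar=0,brown_stone=0,purple_stone=0,weight_a_center=.025)
s=monitor.read_state();print(s)
print(R.from_rotvec(s["tcp_rot"]).as_matrix())
for c in("top","side"):
    p=viewer.read_camera(c);save(p,c+"0",s=1.5);print(c,np.array(p["T"]),np.array(p["intrinsics"]))
    for k,z in Z.items():
        for d in viewer.spot_point(p,k)[:5]:
            if d["score"]>.2: print(k,round(d["score"],2),np.round(d["point"],1),onz(p,d["point"],z))
E
```

```text
{'time': 0.0, 'q': array([-1.1979,  0.2647,  1.6054, -0.    ,  1.2737, -0.0369]), 'joint_vel': array([-0.0012,  0.0021, -0.001 ,  0.0004, -0.0004, -0.0013]), 'joint_torque': array([ -0.0027, -51.5131, -36.7311,  -0.0001,   0.0129,   0.    ]), 'tool_pos': array([ 0.2687, -0.6184,  0.23  ]), 'tcp_rot': array([-3.0737, -0.6388,  0.0006]), 'wrist_force': array([-0.1991,  0.0511, -0.346 ]), 'torque': array([ 0.0412,  0.019 , -0.0287]), 'grip_force': 0.0, 'width': 0.9968756027090255}
[[ 0.9172  0.3984 -0.0008]
 [ 0.3984 -0.9172  0.0021]
 [ 0.0001 -0.0022 -1.    ]]
top [[ 0.0491  0.9745 -0.2191  0.3698]
 [-0.9988  0.0474 -0.013   0.0642]
 [-0.0023  0.2194  0.9756  1.0791]
 [ 0.      0.      0.      1.    ]] [[367.5012   0.     255.9251]
 [  0.     367.5012 192.5523]
 [  0.       0.       1.    ]]
case 0.68 [264.7 213.1] [0.5509 0.0495 0.    ]
blue_bay 0.85 [252.2 215.6] [0.5406 0.0861 0.006 ]
cork_bay 0.86 [285.3 216.9] [ 0.5415 -0.0116  0.006 ]
lug_left 0.76 [241.4 225.7] [0.5015 0.1134 0.065 ]
lug_left 0.42 [246.6 224.2] [0.5064 0.0992 0.065 ]
lug_right 0.96 [292.9 230.8] [ 0.4943 -0.0297
[... 775 characters left out ...]
  0.006 ]
lug_left 0.84 [229.4 183.5] [0.4995 0.1081 0.065 ]
lug_right 0.93 [230.9 213.3] [ 0.5022 -0.0321  0.065 ]
mallet_center 0.8 [271.6 273.5] [ 0.6058 -0.221   0.015 ]
mat 0.58 [278.7 281.2] [ 0.624  -0.2355  0.    ]
mat 0.22 [328.8 228. ] [ 0.7919 -0.0345  0.    ]
mat 0.21 [228.5 188.2] [0.496 0.168 0.   ]
frame 0.58 [204.1 167.2] [0.413  0.2887 0.    ]
frame 0.35 [273.1 272.9] [ 0.6116 -0.2055  0.    ]
orange_jar 0.49 [320.9 259. ] [ 0.7485 -0.1599  0.    ]
brown_stone 0.51 [330.2 230.4] [ 0.7943 -0.0451 -0.    ]
purple_stone 0.64 [209.1 234.7] [ 0.4374 -0.05    0.    ]
weight_a_center 0.66 [243.6 201.5] [0.5418 0.068  0.025 ]
weight_a_center 0.47 [191.1 145.8] [0.3645 0.3874 0.025 ]
```

View pics/top0.png

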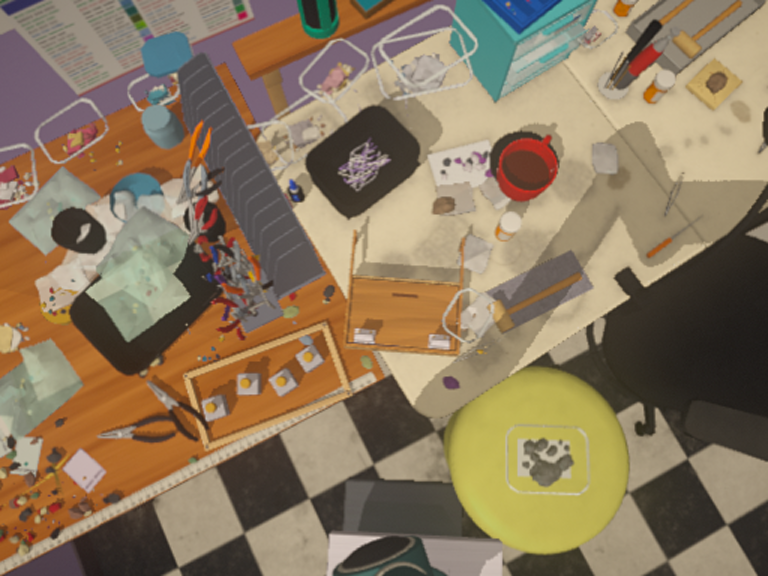

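View pics/side0.png

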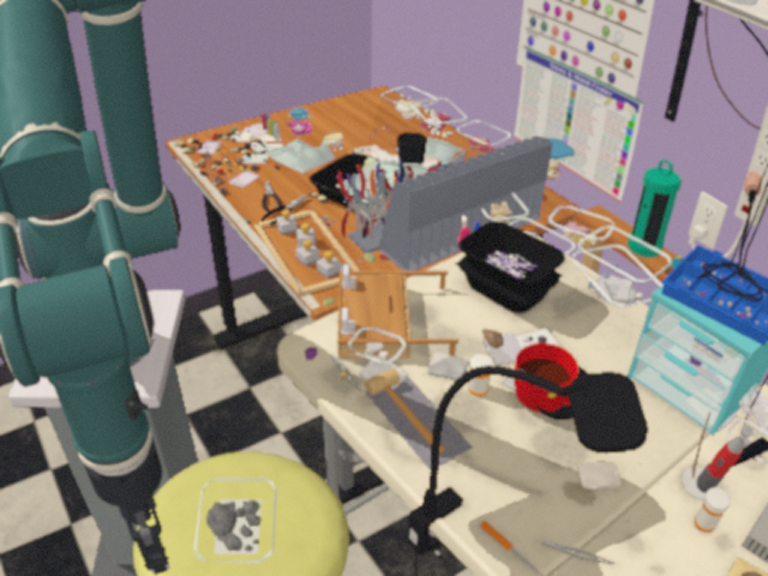

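The top view shows four weights in the frame at (1.5x) pixels (215,406), (247,383), (284,380) and (310,356). The lugs are at (365,337) and (439,341). The mallet runs from its head at (503,315) to the handle end at (578,276). The purple stone is at (450,382), the jar at (508,226) and the brown stone at (443,205).

```bash
python3 - <<'E'
from h import *
p=viewer.read_camera("top")
save(p,"c1",(115,195,255,300),5.5)
save(p,"c2",(220,140,400,275),4.4)
E
```

```text
(no output)
```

View pics/c1.png

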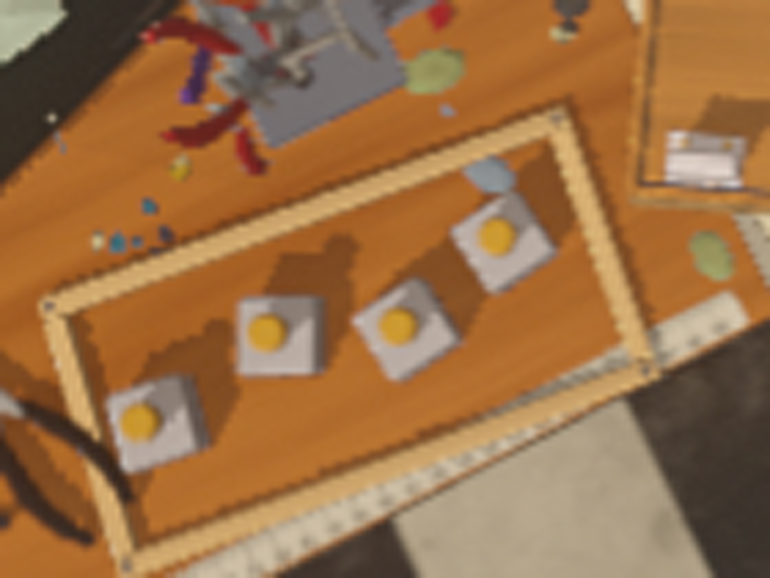

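View pics/c2.png

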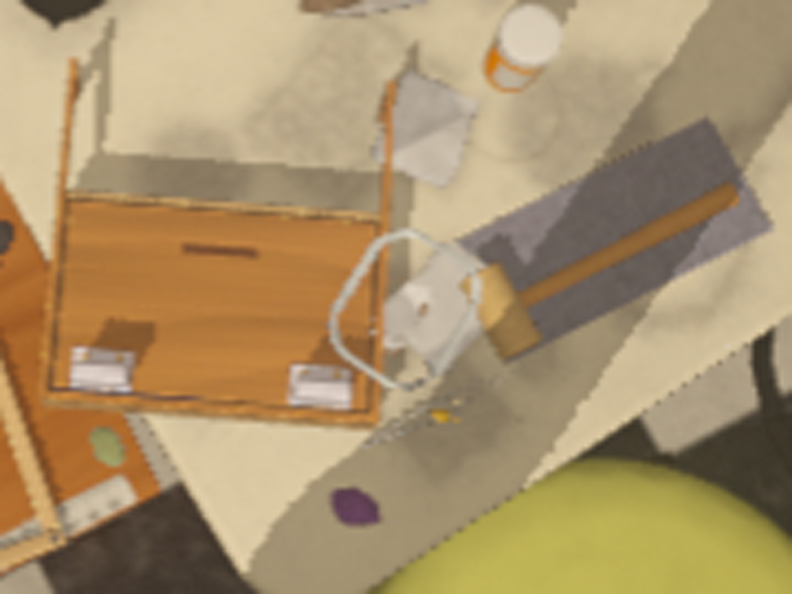

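```bash
python3 - <<'E'
from h import *
np.set_printoptions(precision=4,suppress=True)
p=viewer.read_camera("top")
A=lambda u,v,z:onz(p,(115+u/5.5-.4,195+v/5.5-.4),z)
B=lambda u,v,z:onz(p,(220+u/4.4-.4,140+v/4.4-.4),z)
for n,l in dict(w=[(140,421,.05),(267,332,.05),(398,326,.05),(496,237,.05)],frame=[(48,305,.007),(556,117,.007),(648,370,.007),(126,566,.007)]).items():
    X=np.array([A(*t) for t in l]);print(n,X,X.mean(0))
for n,l in dict(rim=[(46,400,.045),(375,424,.045),(382,216,.045),(66,195,.045)],lugbot=[(101,388,.046),(321,407,.046)],lugtop=[(102,362,.081),(321,378,.081)],mal=[(737,188,.026),(525,297,.026)],head=[(463,287,.02),(510,357,.02),(495,265,.02),(540,340,.02)],mat=[(705,120,.003),(770,230,.003),(455,240,.003),(515,358,.003)],purple=[(355,507,.008)],).items():
    X=np.array([B(*t) for t in l]);print(n,X,X.mean(0))
for c in ("top","side"):
    p=viewer.read_camera(c)
    for k in ("weight_a_center","orange_jar","brown_stone","purple_stone"):
        for d in viewer.boxes_of(p,k)[:6]: print(c,k,round(d["score"],2),np.round(d["extent"],1))
E
```

```text
w [[0.364  0.3855 0.05  ]
 [0.4112 0.3263 0.05  ]
 [0.4176 0.2604 0.05  ]
 [0.4647 0.2145 0.05  ]] [0.4144 0.2967 0.05  ]
frame [[0.4209 0.4547 0.007 ]
 [0.5344 0.1936 0.007 ]
 [0.4035 0.1359 0.007 ]
 [0.2906 0.3979 0.007 ]] [0.4123 0.2955 0.007 ]
rim [[ 0.4889  0.1455  0.045 ]
 [ 0.4838 -0.0654  0.045 ]
 [ 0.6206 -0.0672  0.045 ]
 [ 0.6247  0.1411  0.045 ]] [0.5545 0.0385 0.045 ]
lugbot [[ 0.4982  0.1107  0.046 ]
 [ 0.4929 -0.0305  0.046 ]] [0.4955 0.0401 0.046 ]
lugtop [[ 0.5101  0.1094  0.081 ]
 [ 0.5067 -0.0268  0.081 ]] [0.5084 0.0413 0.081 ]
mal [[ 0.6562 -0.3086  0.026 ]
 [ 0.5747 -0.1654  0.026 ]] [ 0.6154 -0.237   0.026 ]
head [[ 0.5806 -0.1253  0.02  ]
 [ 0.535  -0.1568  0.02  ]
 [ 0.5966 -0.1466  0.02  ]
 [ 0.5473 -0.1767  0.02  ]] [ 0.5649 -0.1514  0.02  ]
mat [[ 0.7103 -0.2958  0.003 ]
 [ 0.6339 -0.3385  0.003 ]
 [ 0.6164 -0.1227  0.003 ]
 [ 0.5372 -0.1637  0.003 ]] [ 0.6244 -0.2302  0.003 ]
purple [[ 0.4329 -0.0581  0.008 ]] [ 0.4329 -0.0581  0.008 ]
top weight_a_center 0.48 [144.6 273.6  13.   21.4]
top orange_jar 0.59 [338.  153.   20.4  19.2]
top brown_stone 0.48 [294.6 137.9  21.1  12.9]
top purple_stone 0.52 [301.1 257.1   9.9   7.4]
side weight_a_center 0.74 [191.9 146.8  14.9  15.3]
side orange_jar 0.59 [264.6 209.3  80.   63.4]
side orange_jar 0.53 [320.1 248.   16.1  28.2]
side brown_stone 0.68 [327.9 226.6  12.9  13.3]
side purple_stone 0.45 [208.1 235.6   7.5  11. ]
side purple_stone 0.16 [264.  208.   74.4  58.8]
```

Request:
{"api": "step_arm", "payload": {
  "series": [0.05, -0.03, 0, -0.17, 0.1, -0.06, 0, -0.34, 0.15, -0.09, 0, -0.51, 0.2, -0.12, 0, -0.68, 0.25, -0.15, 0, -0.85, 0.3, -0.18, 0, -1.02, 0.35, -0.21, 0, -1.19, 0.4, -0.24, 0, -1.36],
  "gripper": 0.6
}}

```text
time: 2.9
tool_pos: [0.5412, -0.238, 0.2316]
tcp_rot: [1.982, 2.436, 0.0]
wrist_force: [0.0, -0.3, 0.1]
width: 0.601
grip_force: 0.0
```

```bash
cat >> h.py <<'E'
def go(x,y,z,ang):  # deltas in tool axes to reach world tcp x,y,z with tool-x heading ang
    s=monitor.read_state(); r=R.from_rotvec(s["tcp_rot"]); m=r.as_matrix()
    a=np.arctan2(m[1,0],m[0,0]); d=r.inv().apply(np.array([x,y,z])-s["tool_pos"])
    print("pos",np.round(s["tool_pos"],4),"ang",round(a,3),"F",np.round(s["wrist_force"],1),"t",round(s["time"],1),"w",round(s["width"],3),"-> d",np.round(d,4),"turn",round(-(ang-a),3))
E
python3 -c "
from h import *
go(.583,-.181,.10,2.088)"
```

```text
pos [ 0.5412 -0.238   0.2316] ang 1.775 F [ 0.  -0.3  0.1] t 2.9 w 0.601 -> d [0.0474 0.0524 0.1316] turn -0.313
```

Request:
{"api": "step_arm", "payload": {
  "series": [0.016, 0.017, 0.045, -0.11, 0.032, 0.035, 0.09, -0.22, 0.047, 0.052, 0.132, -0.313, 0.047, 0.052, 0.132, -0.313]
}}

```text
time: 3.4
tool_pos: [0.5791, -0.1808, 0.0949]
tcp_rot: [-1.58, -2.705, 0.002]
wrist_force: [-0.7, -0.7, -0.1]
width: 0.602
grip_force: 0.0
```

```bash
python3 - <<'E'
from h import *
go(.583,-.181,.005,2.088)
p=viewer.read_camera("top"); a=p["image"][150:270,280:420]
q=viewer.read_camera("side"); b=q["image"][200:320,200:340]
cv2.imwrite("pics/m1.png",cv2.resize(np.hstack([a,b]),None,fx=2.8,fy=2.8,interpolation=cv2.INTER_CUBIC)[:,:,::-1])
for c in (p,q):
    for k in("mallet_center",): print([ (round(d["score"],2),np.round(d["point"],1),onz(c,d["point"],.015)) for d in viewer.spot_point(c,k)[:2]])
print(proj(p,[.583,-.181,.1]),proj(q,[.583,-.181,.1]))
E
```

```text
pos [ 0.5791 -0.1808  0.0949] ang 2.084 F [-0.7 -0.7 -0.1] t 3.4 w 0.602 -> d [-0.0027  0.0039  0.0899] turn -0.004
[(0.77, array([355.6, 199.1]), array([ 0.60327173, -0.21726971,  0.015     ]))]
[(0.71, array([230.2, 188.8]), array([0.50155905, 0.1454713 , 0.015     ])), (0.65, array([272.6, 276. ]), array([ 0.60773735, -0.22986545,  0.015     ]))]
[350.55330958 199.44431713] [262.82661913 240.07748596]
```

View pics/m1.png

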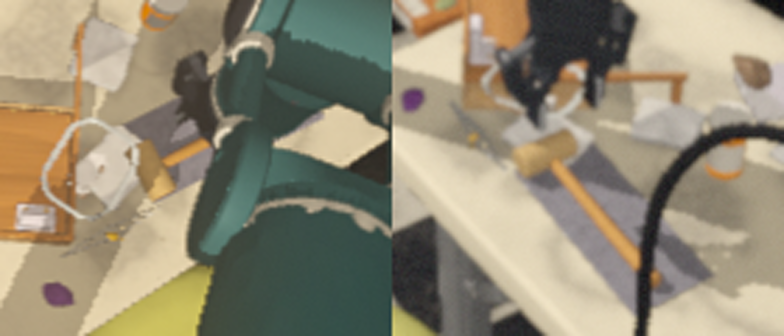

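Request:
{"api": "step_arm", "payload": {
  "series": [-0.006, 0.004, 0.035, 0, -0.006, 0.004, 0.07, 0, -0.006, 0.004, 0.083, 0, -0.006, 0.004, 0.089, 0, -0.006, 0.004, 0.089, 0]
}}

```text
time: 4.22
tool_pos: [0.5891, -0.1871, 0.0115]
tcp_rot: [1.586, 2.71, 0.001]
wrist_force: [0.3, -0.3, -0.8]
width: 0.597
grip_force: 0.0
```

Request:
{"api": "step_arm", "payload": {
  "series": [0, 0, 0, 0, 0, 0, 0, 0, 0, 0, 0, 0, 0, 0, 0, 0, 0, 0, 0, 0, 0, 0, 0, 0],
  "gripper": 0,
  "newtons": 100
}}

```text
time: 4.97
tool_pos: [0.5891, -0.1868, 0.0116]
tcp_rot: [1.585, 2.71, 0.0]
wrist_force: [-1.5, 0.7, 5.0]
width: 0.103
grip_force: 98.2
```

Request:
{"api": "step_arm", "payload": {
  "series": [0, 0, 0, 0, 0, 0, 0, 0, 0, 0, 0.003, 0, 0, 0, 0.0065, 0, 0, 0, 0.0065, 0],
  "gripper": 0.5
}}

```text
time: 5.6
tool_pos: [0.5877, -0.1863, 0.003]
tcp_rot: [-1.586, -2.71, 0.0]
wrist_force: [-0.7, -0.2, 0.4]
width: 0.501
grip_force: 0.0
```

Request:
{"api": "step_arm", "payload": {
  "series": [0, 0, 0, 0, 0, 0, 0, 0, 0, 0, 0, 0, 0, 0, 0, 0, 0, 0, 0, 0, 0, 0, 0, 0],
  "gripper": 0,
  "newtons": 100
}}

```text
time: 6.35
tool_pos: [0.5885, -0.1866, 0.0041]
tcp_rot: [1.586, 2.711, 0.0]
wrist_force: [-0.8, 0.2, 3.5]
width: 0.109
grip_force: 98.0
```

Request:
{"api": "step_arm", "payload": {
  "series": [0, 0, -0.03, 0, 0, 0, -0.06, 0, 0, 0, -0.09, 0.15, 0, 0, -0.11, 0.3, 0, 0, -0.11, 0.45, 0, 0, -0.11, 0.541, 0, 0, -0.11, 0.541]
}}

```text
time: 7.22
tool_pos: [0.5878, -0.1863, 0.113]
tcp_rot: [-2.252, -2.189, 0.001]
wrist_force: [-0.2, 0.5, -1.4]
width: 0.107
grip_force: 98.2
```

```bash
python3 - <<'E'
from h import *
go(.425,-.074,.113,1.547)
s=monitor.read_state();print(s["grip_force"],s["torque"])
p=viewer.read_camera("side"); save(p,"s2",(170,120,330,300),4)
q=viewer.read_camera("top"); save(q,"t2",(210,150,370,270),4)
for d in viewer.spot_point(p,"mallet_center")[:2]: print(d["score"],d["point"],onz(p,d["point"],.12))
E
```

```text
pos [ 0.5878 -0.1863  0.113 ] ang 1.543 F [-0.2  0.5 -1.4] t 7.2 w 0.107 -> d [ 0.1077 -0.1658  0.0002] turn -0.004
98.21387138217688 [-0.02745236  0.03556489 -0.03778386]
0.61 [265.3, 245.3] [ 0.58613599 -0.22055584  0.12      ]
0.59 [193.4, 148.4] [0.38651484 0.22486472 0.12      ]
```

View pics/s2.png

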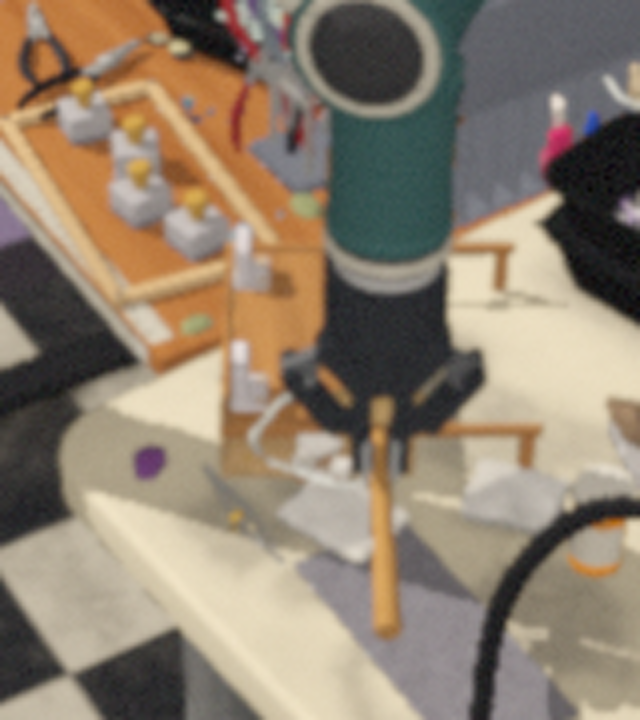

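Request:
{"api": "step_arm", "payload": {
  "series": [0.02, -0.03, 0, 0, 0.045, -0.07, 0, 0, 0.07, -0.11, 0, 0, 0.095, -0.145, 0, 0, 0.107, -0.166, 0.01, -0.004, 0.107, -0.166, 0.03, -0.004, 0.107, -0.166, 0.055, -0.004, 0.107, -0.166, 0.061, -0.004]
}}

```text
time: 8.38
tool_pos: [0.4239, -0.0743, 0.0514]
tcp_rot: [-2.246, -2.193, 0.003]
wrist_force: [-0.5, 0.7, -1.6]
width: 0.114
grip_force: 98.3
```

```bash
python3 - <<'E'
from h import *
go(.4615,-.0755,.052,1.547)
p=viewer.read_camera("side"); a=p["image"][150:270,190:330]
q=viewer.read_camera("top"); b=q["image"][170:290,225:365]
cv2.imwrite("pics/m3.png",cv2.resize(np.hstack([a,b]),None,fx=2.8,fy=2.8,interpolation=cv2.INTER_CUBIC)[:,:,::-1])
for c in(p,q):
  for k in ("lug_left","lug_right"): print(k,[(round(d["score"],2),np.round(onz(c,d["point"],.065),4)) for d in viewer.spot_point(c,k)[:2]])
E
```

```text
pos [ 0.4239 -0.0743  0.0514] ang 1.547 F [-0.5  0.7 -1.6] t 8.4 w 0.114 -> d [-0.0003  0.0377 -0.0008] turn -0.0
lug_left [(0.81, array([0.4993, 0.094 , 0.065 ])), (0.21, array([ 0.6133, -0.289 ,  0.065 ]))]
lug_right [(0.95, array([ 0.5002, -0.0329,  0.065 ]))]
lug_left [(0.84, array([0.4979, 0.1179, 0.065 ])), (0.63, array([0.5387, 0.0478, 0.065 ]))]
lug_right [(0.78, array([ 0.4937, -0.03  ,  0.065 ]))]
```

View pics/m3.png

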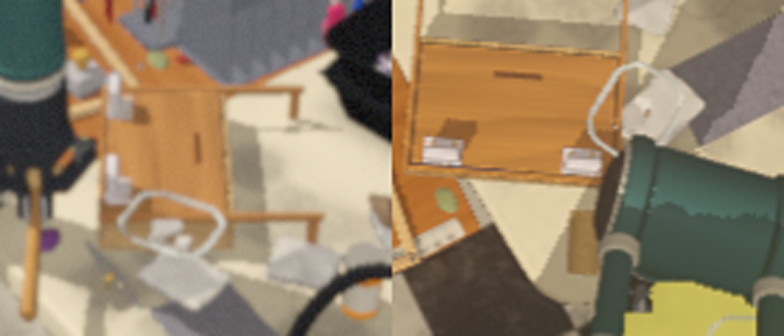

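Request:
{"api": "step_arm", "payload": {
  "series": [0, 0.015, 0, 0, 0, 0.03, 0, 0, 0, 0.036, 0, 0, 0, 0.038, 0, 0]
}}

```text
time: 9.18
tool_pos: [0.4636, -0.0757, 0.0526]
tcp_rot: [-2.248, -2.193, 0.001]
wrist_force: [-1.7, 0.5, -1.1]
width: 0.112
grip_force: 98.4
```

Request:
{"api": "step_arm", "payload": {
  "series": [0, 0.002, 0, 0, 0, 0.004, 0, 0]
}}

```text
time: 9.43
tool_pos: [0.4655, -0.0758, 0.0521]
tcp_rot: [-2.246, -2.192, 0.004]
wrist_force: [-5.2, -2.7, 0.9]
width: 0.112
grip_force: 98.7
```

Request:
{"api": "step_arm", "payload": {
  "series": [0, 0.002, 0, 0, 0, 0.004, 0, 0]
}}

```text
time: 9.68
tool_pos: [0.4689, -0.0761, 0.0519]
tcp_rot: [-2.246, -2.192, 0.006]
wrist_force: [-6.3, -1.7, 0.4]
width: 0.109
grip_force: 98.8
```

Request:
{"api": "step_arm", "payload": {
  "series": [0, 0.002, 0, 0, 0, 0.004, 0, 0]
}}

```text
time: 9.93
tool_pos: [0.4728, -0.0762, 0.0518]
tcp_rot: [-2.246, -2.192, 0.006]
wrist_force: [-6.1, -4.0, 0.3]
width: 0.109
grip_force: 98.8
```

Request:
{"api": "step_arm", "payload": {
  "series": [0, 0.002, 0, 0, 0, 0.003, 0, 0]
}}

```text
time: 10.18
tool_pos: [0.476, -0.0761, 0.0519]
tcp_rot: [-2.246, -2.192, 0.005]
wrist_force: [-5.1, -2.3, 0.5]
width: 0.111
grip_force: 98.7
```

```bash
python3 - <<'E'
from h import *
go(.4735,-.0755,.052,1.547)
q=viewer.read_camera("top"); save(q,"t4",(225,190,325,270),6)
E
```

```text
pos [ 0.476  -0.0761  0.0519] ang 1.547 F [-5.1 -2.3  0.5] t 10.2 w 0.111 -> d [ 0.0005 -0.0025 -0.0001] turn -0.0
```

View pics/t4.png

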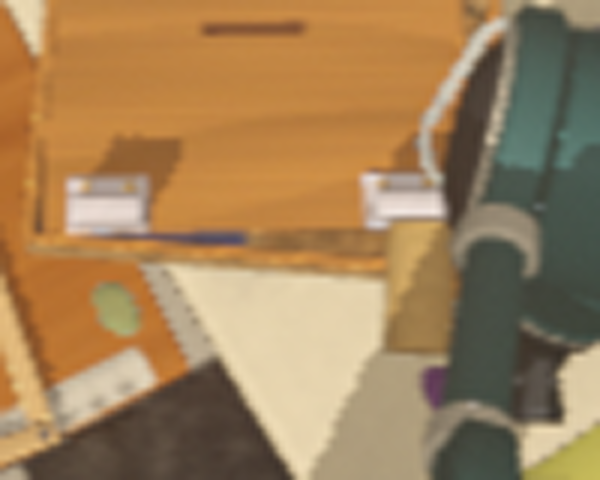

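Request:
{"api": "step_arm", "payload": {
  "series": [0, -0.012, 0, 0, 0, -0.025, 0, 0, 0.045, -0.025, 0, 0, 0.09, -0.025, 0, 0, 0.135, -0.025, 0, 0, 0.14, -0.025, 0, 0, 0.14, -0.017, 0, 0, 0.14, -0.012, 0, 0]
}}

```text
time: 11.22
tool_pos: [0.4688, 0.0633, 0.0524]
tcp_rot: [-2.248, -2.192, 0.004]
wrist_force: [-6.6, 1.7, 1.6]
width: 0.11
grip_force: 99.1
```

Request:
{"api": "step_arm", "payload": {
  "series": [0, 0.003, 0, 0, 0, 0.006, 0, 0, 0, 0.009, 0, 0, 0, 0.012, 0, 0]
}}

```text
time: 11.72
tool_pos: [0.4789, 0.0631, 0.0515]
tcp_rot: [-2.247, -2.188, 0.008]
wrist_force: [-7.9, 3.1, 2.0]
width: 0.112
grip_force: 99.2
```

```bash
python3 - <<'E'
from h import *
go(.4635+.012+.0034,.0645,.052,1.547)
q=viewer.read_camera("top"); save(q,"t5",(225,190,325,270),6)
for k in ("lug_left","lug_right"): print(k,[(round(d["score"],2),np.round(onz(q,d["point"],.065),4)) for d in viewer.spot_point(q,k)[:2]])
E
```

```text
pos [0.4789 0.0631 0.0515] ang 1.544 F [-7.9  3.1  2. ] t 11.7 w 0.112 -> d [ 0.0014 -0.     -0.0005] turn -0.003
lug_left []
lug_right [(0.72, array([ 0.5118, -0.0297,  0.065 ]))]
```

View pics/t5.png

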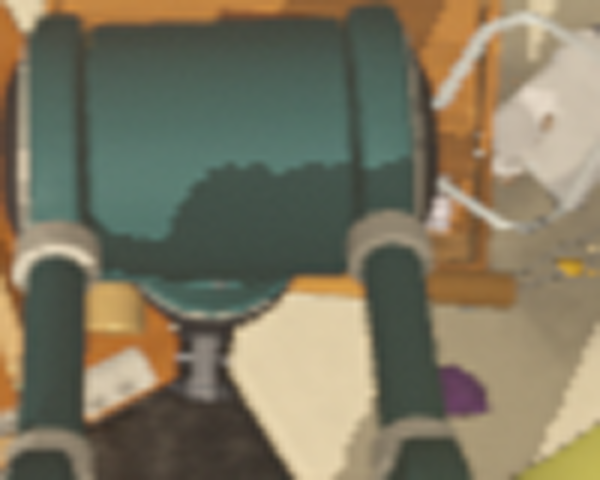

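Request:
{"api": "step_arm", "payload": {
  "series": [0, -0.015, 0, 0, -0.05, -0.015, 0, 0, -0.1, -0.015, 0, 0, -0.14, -0.012, 0, 0, -0.14, -0.003, 0, 0, -0.14, 0.002, 0, 0, -0.14, 0.006, 0, 0, -0.14, 0.01, 0, 0]
}}

```text
time: 12.88
tool_pos: [0.4849, -0.0758, 0.0514]
tcp_rot: [-2.243, -2.193, 0.009]
wrist_force: [-7.5, -3.7, -0.1]
width: 0.111
grip_force: 98.7
```

Request:
{"api": "step_arm", "payload": {
  "series": [0, -0.015, 0, 0, 0.05, -0.025, 0, 0, 0.1, -0.025, 0, 0, 0.14, -0.022, 0, 0, 0.14, -0.013, 0, 0, 0.14, -0.008, 0, 0, 0.14, -0.004, 0, 0, 0.14, 0, 0, 0]
}}

```text
time: 13.88
tool_pos: [0.4884, 0.0632, 0.0514]
tcp_rot: [-2.246, -2.189, 0.008]
wrist_force: [-8.5, 4.2, 0.3]
width: 0.11
grip_force: 99.1
```

```bash
python3 - <<'E'
from h import *
go(.4735+.012+.0034,.0645,.052,1.547)
q=viewer.read_camera("side"); save(q,"t6",(190,140,330,250),5)
for k in ("lug_left","lug_right"): print(k,[(round(d["score"],2),np.round(onz(q,d["point"],.065),4)) for d in viewer.spot_point(q,k)[:2]])
E
```

```text
pos [0.4884 0.0632 0.0514] ang 1.545 F [-8.5  4.2  0.3] t 13.9 w 0.11 -> d [ 0.0013  0.0005 -0.0006] turn -0.002
lug_left [(0.58, array([0.5247, 0.0961, 0.065 ])), (0.29, array([0.4114, 0.27  , 0.065 ]))]
lug_right [(0.89, array([ 0.517 , -0.0447,  0.065 ]))]
```

View pics/t6.png

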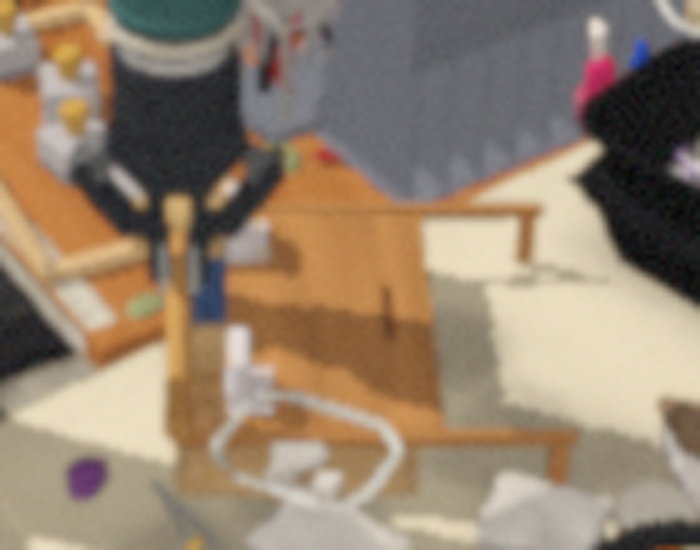

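The lid is about 20 mm open and nearly square, with the right lug at (240,365) and the left at (250,250). I'll continue with the taps.

Request:
{"api": "step_arm", "payload": {
  "series": [0, -0.015, 0, 0, -0.05, -0.015, 0, 0, -0.1, -0.015, 0, 0, -0.14, -0.012, 0, 0, -0.14, -0.003, 0, 0, -0.14, 0.002, 0, 0, -0.14, 0.006, 0, 0, -0.14, 0.01, 0, 0]
}}

```text
time: 15.02
tool_pos: [0.4966, -0.0757, 0.0519]
tcp_rot: [-2.245, -2.194, 0.004]
wrist_force: [-2.9, -1.5, -1.7]
width: 0.112
grip_force: 98.4
```

Request:
{"api": "step_arm", "payload": {
  "series": [0, -0.015, 0, 0, 0.05, -0.025, 0, 0, 0.1, -0.025, 0, 0, 0.14, -0.022, 0, 0, 0.14, -0.013, 0, 0, 0.14, -0.008, 0, 0, 0.14, -0.004, 0, 0, 0.14, 0, 0, 0]
}}

```text
time: 16.02
tool_pos: [0.4995, 0.0627, 0.0517]
tcp_rot: [-2.247, -2.19, 0.005]
wrist_force: [-3.1, 1.4, -1.3]
width: 0.114
grip_force: 98.5
```

Request:
{"api": "step_arm", "payload": {
  "series": [0, -0.015, 0, 0, -0.05, -0.015, 0, 0, -0.1, -0.015, 0, 0, -0.14, -0.012, 0, 0, -0.14, -0.003, 0, 0, -0.14, 0.002, 0, 0, -0.14, 0.006, 0, 0, -0.14, 0.01, 0, 0]
}}

```text
time: 17.02
tool_pos: [0.508, -0.076, 0.0524]
tcp_rot: [-2.247, -2.194, 0.001]
wrist_force: [-1.7, -0.5, -1.5]
width: 0.113
grip_force: 98.5
```

Request:
{"api": "step_arm", "payload": {
  "series": [0, -0.015, 0, 0, 0.05, -0.025, 0, 0, 0.1, -0.025, 0, 0, 0.14, -0.022, 0, 0, 0.14, -0.013, 0, 0, 0.14, -0.008, 0, 0, 0.14, -0.004, 0, 0, 0.14, 0, 0, 0]
}}

```text
time: 18.02
tool_pos: [0.5116, 0.0623, 0.0525]
tcp_rot: [-2.25, -2.191, 0.001]
wrist_force: [-2.0, -0.0, -1.7]
width: 0.11
grip_force: 98.5
```

```bash
python3 - <<'E'
from h import *
go(.4935+.012+.0034,.0645,.052,1.547)
for c in ("side","top"):
  q=viewer.read_camera(c)
  for k in ("lug_left","lug_right"): print(k,[(round(d["score"],2),np.round(onz(q,d["point"],.065),4)) for d in viewer.spot_point(q,k)[:2]])
E
```

```text
pos [0.5116 0.0623 0.0525] ang 1.544 F [-2.  -0.  -1.7] t 18.0 w 0.11 -> d [ 0.0021 -0.0028  0.0005] turn -0.003
lug_left [(0.67, array([0.5385, 0.1057, 0.065 ]))]
lug_right [(0.73, array([0.4634, 0.1603, 0.065 ])), (0.66, array([ 0.5411, -0.0304,  0.065 ]))]
lug_left []
lug_right [(0.85, array([ 0.5465, -0.0372,  0.065 ]))]
```

Request:
{"api": "step_arm", "payload": {
  "series": [0, -0.015, 0, 0, -0.05, -0.015, 0, 0, -0.1, -0.015, 0, 0, -0.14, -0.012, 0, 0, -0.14, 0, 0, 0, -0.14, 0.006, 0, 0, -0.14, 0.012, 0, 0, -0.14, 0.017, 0, 0]
}}

```text
time: 19.32
tool_pos: [0.5251, -0.0762, 0.0524]
tcp_rot: [-2.246, -2.194, 0.001]
wrist_force: [-2.0, -0.6, -0.6]
width: 0.109
grip_force: 98.5
```

Request:
{"api": "step_arm", "payload": {
  "series": [0, -0.02, 0, 0, 0.05, -0.032, 0, 0, 0.1, -0.032, 0, 0, 0.14, -0.025, 0, 0, 0.14, -0.015, 0, 0, 0.14, -0.009, 0, 0, 0.14, -0.004, 0, 0, 0.14, 0, 0, 0]
}}

```text
time: 20.32
tool_pos: [0.529, 0.0619, 0.0525]
tcp_rot: [-2.25, -2.192, 0.001]
wrist_force: [-1.8, 0.1, -1.1]
width: 0.109
grip_force: 98.6
```

Request:
{"api": "step_arm", "payload": {
  "series": [0, -0.015, 0, 0, -0.05, -0.015, 0, 0, -0.1, -0.015, 0, 0, -0.14, -0.012, 0, 0, -0.14, 0, 0, 0, -0.14, 0.006, 0, 0, -0.14, 0.012, 0, 0, -0.14, 0.017, 0, 0]
}}

```text
time: 21.32
tool_pos: [0.5421, -0.0767, 0.0524]
tcp_rot: [-2.247, -2.194, 0.001]
wrist_force: [-1.7, -0.5, -1.9]
width: 0.11
grip_force: 98.6
```

Request:
{"api": "step_arm", "payload": {
  "series": [0, -0.02, 0, 0, 0.05, -0.032, 0, 0, 0.1, -0.032, 0, 0, 0.14, -0.025, 0, 0, 0.14, -0.015, 0, 0, 0.14, -0.009, 0, 0, 0.14, -0.004, 0, 0, 0.14, 0, 0, 0]
}}

```text
time: 22.32
tool_pos: [0.546, 0.0615, 0.0526]
tcp_rot: [-2.25, -2.192, 0.001]
wrist_force: [-1.3, 0.7, -1.4]
width: 0.11
grip_force: 98.6
```

```bash
python3 - <<'E'
from h import *
go(.560,.0645,.052,1.547)
for c in ("side","top"):
  q=viewer.read_camera(c)
  for k in ("lug_left","lug_right"): print(k,[(round(d["score"],2),np.round(onz(q,d["point"],.065),4)) for d in viewer.spot_point(q,k)[:2]])
E
```

```text
pos [0.546  0.0615 0.0526] ang 1.544 F [-1.3  0.7 -1.4] t 22.3 w 0.11 -> d [0.0034 0.0139 0.0006] turn -0.003
lug_left [(0.61, array([0.5768, 0.1024, 0.065 ])), (0.18, array([ 0.7667, -0.1079,  0.065 ]))]
lug_right [(0.5, array([ 0.6139, -0.2815,  0.065 ])), (0.35, array([0.4253, 0.202 , 0.065 ]))]
lug_left []
lug_right [(0.6, array([ 0.5822, -0.0312,  0.065 ]))]
```

Request:
{"api": "step_arm", "payload": {
  "series": [0, -0.015, 0, 0, -0.05, -0.015, 0, 0, -0.1, -0.015, 0, 0, -0.14, -0.012, 0, 0, -0.14, 0, 0, 0, -0.14, 0.006, 0, 0, -0.14, 0.011, 0, 0, -0.14, 0.014, 0, 0]
}}

```text
time: 23.62
tool_pos: [0.5555, -0.0772, 0.0523]
tcp_rot: [-2.246, -2.195, 0.003]
wrist_force: [-6.1, -2.7, -0.8]
width: 0.11
grip_force: 98.9
```

Request:
{"api": "step_arm", "payload": {
  "series": [0, 0.0015, 0, 0, 0, 0.003, 0, 0, 0, 0.003, 0, 0]
}}

```text
time: 24.0
tool_pos: [0.556, -0.0774, 0.0515]
tcp_rot: [-2.242, -2.193, 0.008]
wrist_force: [-9.3, -2.5, 1.5]
width: 0.114
grip_force: 99.5
```

Request:
{"api": "step_arm", "payload": {
  "series": [0, -0.02, 0, 0, 0.05, -0.032, 0, 0, 0.1, -0.032, 0, 0, 0.14, -0.025, 0, 0, 0.14, -0.015, 0, 0, 0.14, -0.009, 0, 0, 0.14, -0.004, 0, 0, 0.14, -0.001, 0, 0]
}}

```text
time: 25.0
tool_pos: [0.5599, 0.061, 0.052]
tcp_rot: [-2.248, -2.19, 0.006]
wrist_force: [-8.5, 0.6, 1.9]
width: 0.113
grip_force: 99.4
```

Request:
{"api": "step_arm", "payload": {
  "series": [0, 0.001, 0, 0, 0, 0.002, 0, 0, 0, 0.002, 0, 0]
}}

```text
time: 25.38
tool_pos: [0.56, 0.061, 0.0515]
tcp_rot: [-2.246, -2.188, 0.01]
wrist_force: [-11.2, 0.5, 3.5]
width: 0.11
grip_force: 99.7
```

Request:
{"api": "step_arm", "payload": {
  "series": [0, -0.01, 0, 0, 0, -0.02, 0, 0, 0, -0.02, -0.03, 0, 0, -0.02, -0.06, 0, 0, -0.02, -0.07, 0]
}}

```text
time: 26.0
tool_pos: [0.5458, 0.0621, 0.1253]
tcp_rot: [2.247, 2.19, 0.006]
wrist_force: [0.5, 0.6, -1.5]
width: 0.111
grip_force: 98.6
```

```bash
python3 - <<'E'
from h import *
go(.54,.061,.12,1.547)
q=viewer.read_camera("top")
p=viewer.read_camera("side")
cv2.imwrite("pics/m7.png",cv2.resize(np.hstack([q["image"][140:240,300:410],p["image"][220:320,220:330]]),None,fx=3.6,fy=3.6,interpolation=cv2.INTER_CUBIC)[:,:,::-1])
for c in (q,p):
  for k in("mat",): print([(round(d["score"],2),np.round(onz(c,d["point"],.0),4)) for d in viewer.spot_point(c,k)[:2]])
E
```

```text
pos [0.5458 0.0621 0.1253] ang 1.545 F [ 0.5  0.6 -1.5] t 26.0 w 0.111 -> d [-0.0012 -0.0058  0.0053] turn -0.002
[(0.95, array([ 0.6255, -0.2308,  0.    ]))]
[(0.57, array([ 0.6237, -0.2299,  0.    ]))]
```

View pics/m7.png

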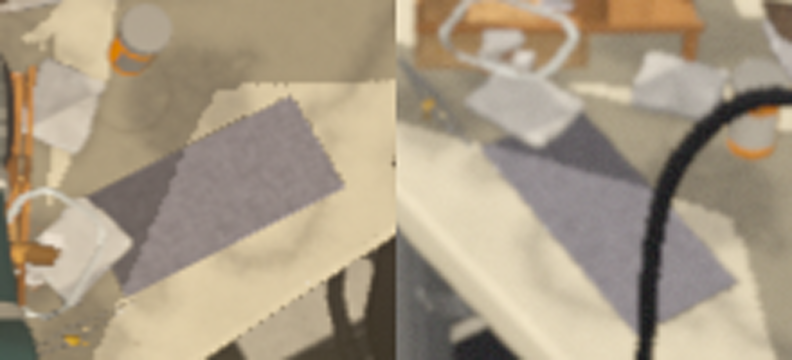

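Request:
{"api": "step_arm", "payload": {
  "series": [-0.05, 0.013, 0, -0.1, -0.1, 0.026, 0, -0.2, -0.15, 0.04, 0, -0.3, -0.2, 0.053, 0, -0.4, -0.25, 0.064, 0, -0.5, -0.257, 0.066, 0.02, -0.535, -0.257, 0.066, 0.06, -0.535, -0.257, 0.066, 0.08, -0.535]
}}

```text
time: 27.2
tool_pos: [0.6004, -0.1955, 0.0383]
tcp_rot: [-1.587, -2.704, 0.002]
wrist_force: [-0.5, 0.3, -1.9]
width: 0.114
grip_force: 98.6
```

```bash
python3 - <<'E'
from h import *
go(.6055,-.1962,.005,2.08)
for c in ("top","side"):
  q=viewer.read_camera(c)
  print([(round(d["score"],2),np.round(onz(q,d["point"],.06),4)) for d in viewer.spot_point(q,"mallet_center")[:2]])
E
```

```text
pos [ 0.6004 -0.1955  0.0383] ang 2.08 F [-0.5  0.3 -1.9] t 27.2 w 0.114 -> d [-0.0033  0.0042  0.0333] turn 0.0
[(0.36, array([0.5956, 0.1019, 0.06  ]))]
[(0.56, array([ 0.6169, -0.2439,  0.06  ]))]
```

Request:
{"api": "step_arm", "payload": {
  "series": [-0.0, 0.001, 0.01, 0, 0, 0.001, 0.02, 0, 0, 0.001, 0.024, 0, 0, 0.001, 0.026, 0]
}}

```text
time: 27.9
tool_pos: [0.6041, -0.1956, 0.0164]
tcp_rot: [-1.589, -2.71, 0.0]
wrist_force: [-0.3, -0.3, -1.4]
width: 0.108
grip_force: 98.6
```

```bash
python3 - <<'E'
from h import *
go(.6055,-.1962,.005,2.08)
for c in ("top","side"):
  q=viewer.read_camera(c)
  print([(round(d["score"],2),np.round(onz(q,d["point"],.023),4)) for d in viewer.spot_point(q,"mallet_center")[:2]])
E
```

```text
pos [ 0.6041 -0.1956  0.0164] ang 2.081 F [-0.3 -0.3 -1.4] t 27.9 w 0.108 -> d [-0.0012  0.0009  0.0114] turn 0.001
[(0.65, array([ 0.7858, -0.0277,  0.023 ]))]
[(0.65, array([ 0.6254, -0.2311,  0.023 ])), (0.51, array([0.5468, 0.0771, 0.023 ]))]
```

Request:
{"api": "step_arm", "payload": {
  "series": [-0.001, 0.001, 0.004, 0, -0.001, 0.001, 0.008, 0, -0.001, 0.001, 0.011, 0, -0.001, 0.001, 0.012, 0]
}}

```text
time: 28.6
tool_pos: [0.6054, -0.1961, 0.0043]
tcp_rot: [-1.589, -2.709, 0.0]
wrist_force: [-0.7, -0.2, 0.0]
width: 0.113
grip_force: 98.6
```

Request:
{"api": "step_arm", "payload": {
  "series": [0, 0, 0, 0, 0, 0, 0, 0, 0, 0, 0, 0, 0, 0, 0, 0],
  "gripper": 0.5
}}

```text
time: 29.1
tool_pos: [0.6059, -0.1962, 0.005]
tcp_rot: [1.589, 2.71, 0.0]
wrist_force: [-0.7, -0.7, 0.2]
width: 0.501
grip_force: 0.0
```

Request:
{"api": "step_arm", "payload": {
  "series": [0, 0, -0.05, 0, 0, 0, -0.1, 0, 0, 0, -0.13, 0, 0, 0, -0.13, 0]
}}

```text
time: 29.6
tool_pos: [0.6083, -0.1971, 0.1389]
tcp_rot: [1.585, 2.704, 0.002]
wrist_force: [0.3, 0.7, -0.6]
width: 0.496
grip_force: 0.0
```

Request:
{"api": "step_arm", "payload": {
  "series": [0.05, -0.016, -0.02, 0.13, 0.1, -0.033, -0.04, 0.26, 0.15, -0.05, -0.06, 0.39, 0.205, -0.066, -0.06, 0.5, 0.205, -0.066, -0.06, 0.53]
}}

```text
time: 30.22
tool_pos: [0.4441, -0.0473, 0.1926]
tcp_rot: [-2.239, -2.198, 0.003]
wrist_force: [0.1, -1.3, -0.0]
width: 0.499
grip_force: 0.0
```

```bash
cat >> h.py <<'E'
def knobs(p,z=.05,a=30,show=True):
    hsv=cv2.cvtColor(p["image"],cv2.COLOR_RGB2HSV); poly=[]
    m=cv2.inRange(hsv,(16,170,130),(28,255,255)); 
    n,l,st,c=cv2.connectedComponentsWithStats(m)
    return [(st[i,4],onz(p,c[i],z).round(4)) for i in range(1,n) if 5<st[i,4]<60]
E
python3 - <<'E'
from h import *
go(.45,.05,.2,1.55)
p=viewer.read_camera("top"); q=viewer.read_camera("side")
for c in(p,q):
  for a,X in knobs(c):
    if .25<X[0]<.6 and -.1<X[1]<.48: print(a,X)
  for k in ("mallet_center",): print([(round(d["score"],2),np.round(onz(c,d["point"],.015),4)) for d in viewer.spot_point(c,k)[:2]])
  for k in ("lug_left","lug_right"): print(k,[(round(d["score"],2),np.round(onz(c,d["point"],.065),4)) for d in viewer.spot_point(c,k)[:2]])
save(p,"w8",(115,160,305,300),4.2)
E
```

```text
pos [ 0.4441 -0.0473  0.1926] ang 1.552 F [ 0.1 -1.3 -0. ] t 30.2 w 0.499 -> d [ 0.0974  0.004  -0.0073] turn 0.002
8 [0.5947 0.0796 0.05  ]
11 [0.4893 0.3798 0.05  ]
26 [0.4653 0.2139 0.05  ]
25 [0.4112 0.3256 0.05  ]
25 [0.4027 0.2212 0.05  ]
26 [0.3641 0.3848 0.05  ]
[(0.55, array([ 0.6302, -0.2205,  0.015 ])), (0.44, array([0.5391, 0.088 , 0.015 ]))]
lug_left [(0.6, array([0.5922, 0.1067, 0.065 ])), (0.58, array([0.4679, 0.2093, 0.065 ]))]
lug_right [(0.61, array([ 0.5916, -0.029 ,  0.065 ])), (0.5, array([ 0.7181, -0.1425,  0.065 ]))]
[(0.57, array([ 0.6333, -0.2411,  0.015 ]))]
lug_left [(0.81, array([0.591 , 0.1029, 0.065 ]))]
lug_right [(0.94, array([ 0.5847, -0.038 ,  0.065 ]))]
```

View pics/w8.png

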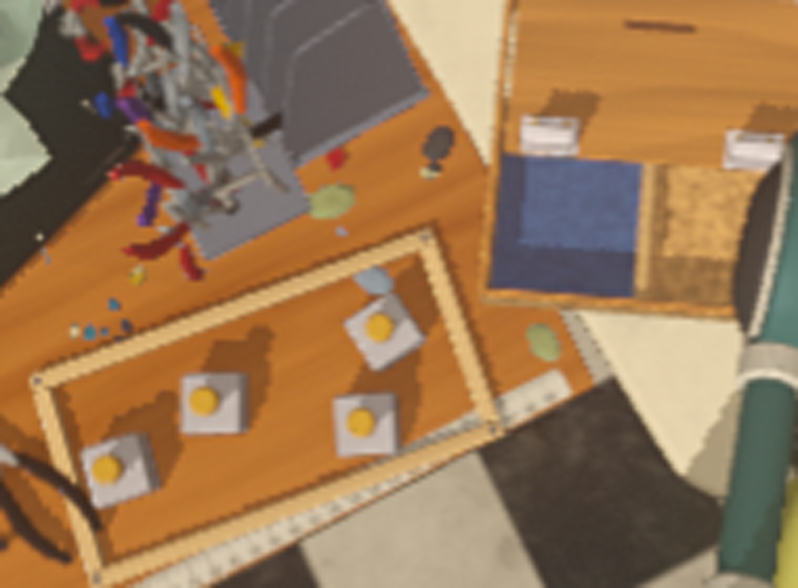

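The top view shows one weight, knob (360,422), has been shifted next to the weight at (380,327). The other two are at (205,402) and (107,468). The lid is fully open, with its lugs at (550,135) and (755,148).

Request:
{"api": "step_arm", "payload": {
  "series": [0.05, -0.009, 0, -0.03, 0.1, -0.018, 0, -0.06, 0.15, -0.028, 0, -0.09, 0.2, -0.037, 0, -0.12, 0.25, -0.046, 0.03, -0.148, 0.268, -0.046, 0.07, -0.148, 0.268, -0.046, 0.09, -0.148, 0.268, -0.046, 0.09, -0.148],
  "gripper": 0.5
}}

```text
time: 31.62
tool_pos: [0.4061, 0.2188, 0.1027]
tcp_rot: [-2.073, -2.358, 0.007]
wrist_force: [0.5, -0.2, -0.6]
width: 0.499
grip_force: 0.0
```

```bash
python3 - <<'E'
from h import *
go(.4027,.2212,.033,1.70)
p=viewer.read_camera("side")
print([(a,X) for a,X in knobs(p) if .25<X[0]<.6 and .1<X[1]<.48])
E
```

```text
pos [0.4061 0.2188 0.1027] ang 1.699 F [ 0.5 -0.2 -0.6] t 31.6 w 0.499 -> d [ 0.0029 -0.0027  0.0697] turn -0.001
[]
```

Request:
{"api": "step_arm", "payload": {
  "series": [0.002, -0.002, 0.03, 0, 0.002, -0.002, 0.055, 0, 0.002, -0.002, 0.065, 0, 0.002, -0.002, 0.069, 0, 0.002, -0.002, 0.069, 0]
}}

```text
time: 32.3
tool_pos: [0.4061, 0.2214, 0.0367]
tcp_rot: [2.075, 2.358, 0.002]
wrist_force: [0.3, 0.5, -0.5]
width: 0.502
grip_force: 0.0
```

Request:
{"api": "step_arm", "payload": {
  "series": [0, 0, 0, 0, 0, 0, 0, 0, 0, 0, 0, 0, 0, 0, 0, 0],
  "gripper": 0,
  "newtons": 50
}}

```text
time: 32.8
tool_pos: [0.406, 0.2215, 0.0369]
tcp_rot: [2.074, 2.358, 0.003]
wrist_force: [-1.1, -1.3, 5.0]
width: 0.204
grip_force: 48.8
```

Request:
{"api": "step_arm", "payload": {
  "series": [0, 0, 0, 0]
}}

```text
time: 32.92
tool_pos: [0.406, 0.2215, 0.0369]
tcp_rot: [2.074, 2.358, 0.003]
wrist_force: [-1.4, -1.1, 6.2]
width: 0.203
grip_force: 48.8
```

Request:
{"api": "step_arm", "payload": {
  "series": [0, 0, -0.001, 0, 0, 0, -0.002, 0]
}}

```text
time: 33.17
tool_pos: [0.4043, 0.2207, 0.0371]
tcp_rot: [-2.074, -2.359, 0.002]
wrist_force: [0.8, 0.5, -6.0]
width: 0.198
grip_force: 48.9
```

Request:
{"api": "step_arm", "payload": {
  "series": [0.004, 0, 0, 0, 0.008, 0, 0, 0, 0.012, 0, 0, 0, 0.016, 0, 0, 0]
}}

```text
time: 33.67
tool_pos: [0.4028, 0.2373, 0.0375]
tcp_rot: [-2.074, -2.359, 0.001]
wrist_force: [0.3, -0.8, -6.2]
width: 0.198
grip_force: 48.9
```

Request:
{"api": "step_arm", "payload": {
  "series": [0.004, 0, 0, 0, 0.008, 0, 0, 0, 0.012, 0, 0, 0]
}}

```text
time: 34.05
tool_pos: [0.4016, 0.2492, 0.0378]
tcp_rot: [2.075, 2.359, 0.0]
wrist_force: [0.1, 0.1, -5.9]
width: 0.203
grip_force: 48.9
```

Request:
{"api": "step_arm", "payload": {
  "series": [-0.004, 0, 0, 0, -0.008, 0, 0, 0, -0.012, 0, 0, 0]
}}

```text
time: 34.42
tool_pos: [0.4031, 0.2365, 0.0377]
tcp_rot: [-2.075, -2.359, 0.0]
wrist_force: [-0.8, 0.7, -6.4]
width: 0.2
grip_force: 48.9
```

Request:
{"api": "step_arm", "payload": {
  "series": [0, 0, 0.001, 0, 0, 0, 0.002, 0, 0, 0, 0.002, 0]
}}

```text
time: 34.8
tool_pos: [0.4042, 0.2374, 0.0369]
tcp_rot: [2.074, 2.358, 0.003]
wrist_force: [-1.1, -1.9, 4.9]
width: 0.202
grip_force: 49.9
```

Request:
{"api": "step_arm", "payload": {
  "series": [0.004, 0, 0, 0, 0.008, 0, 0, 0, 0.012, 0, 0, 0]
}}

```text
time: 35.17
tool_pos: [0.403, 0.2497, 0.0369]
tcp_rot: [2.074, 2.358, 0.004]
wrist_force: [0.0, -1.6, 6.4]
width: 0.201
grip_force: 50.1
```

Request:
{"api": "step_arm", "payload": {
  "series": [-0.004, 0, 0, 0, -0.008, 0, 0, 0, -0.012, 0, 0, 0]
}}

```text
time: 35.55
tool_pos: [0.4046, 0.2383, 0.0369]
tcp_rot: [2.075, 2.358, 0.006]
wrist_force: [-1.0, 2.5, 5.9]
width: 0.196
grip_force: 50.0
```

Request:
{"api": "step_arm", "payload": {
  "series": [0.004, 0, 0, 0, 0.008, 0, 0, 0, 0.012, 0, 0, 0, 0.016, 0, 0, 0]
}}

```text
time: 36.05
tool_pos: [0.4025, 0.253, 0.0369]
tcp_rot: [2.073, 2.358, 0.003]
wrist_force: [0.2, -2.7, 8.0]
width: 0.198
grip_force: 50.2
```

```bash
python3 - <<'E'
from h import *
p=viewer.read_camera("top")
B=lambda u,v,z:onz(p,(115+u/4.2-.4,160+v/4.2-.4),z).round(4)
print("divider",B(649,165,.034),B(641,295,.034)); print("left rim outer",B(486,300,.045),B(497,160,.045)); print("near rim outer",B(600,309,.045),B(730,317,.045)); print("lug faces bot",B(548,155,.046),B(752,168,.046))
for c in(p,viewer.read_camera("side")):
  for k in("blue_bay","cork_bay"): print(k,[(round(d["score"],2),np.round(onz(c,d["point"],.006),4)) for d in viewer.spot_point(c,k)[:2]])
go(.533,-.037,.15,1.547)
E
```

```text
divider [0.5875 0.039  0.034 ] [0.4973 0.0407 0.034 ]
left rim outer [0.4875 0.1447 0.045 ] [0.5837 0.1433 0.045 ]
near rim outer [0.4852 0.068  0.045 ] [ 0.4841 -0.0192  0.045 ]
lug faces bot [0.5887 0.1086 0.046 ] [ 0.5864 -0.0311  0.046 ]
blue_bay [(0.73, array([0.5328, 0.0875, 0.006 ])), (0.46, array([ 0.7946, -0.0328,  0.006 ]))]
cork_bay [(0.64, array([ 0.5328, -0.0169,  0.006 ]))]
blue_bay [(0.77, array([0.5402, 0.1045, 0.006 ]))]
cork_bay [(0.77, array([ 0.5287, -0.0243,  0.006 ]))]
pos [0.4024 0.2535 0.0369] ang 1.699 F [-0.4 -1.2  7.2] t 36.4 w 0.201 -> d [-0.3047  0.0927 -0.1131] turn 0.152
```

Request:
{"api": "step_arm", "payload": {
  "series": [0, 0, -0.05, 0, 0, 0, -0.1, 0, -0.04, 0.012, -0.113, 0.02, -0.09, 0.027, -0.113, 0.04, -0.14, 0.042, -0.113, 0.06, -0.19, 0.058, -0.113, 0.09, -0.24, 0.073, -0.113, 0.12, -0.29, 0.088, -0.113, 0.152]
}}

```text
time: 37.35
tool_pos: [0.5242, -0.025, 0.1466]
tcp_rot: [-2.247, -2.191, 0.003]
wrist_force: [1.4, 1.1, -5.7]
width: 0.198
grip_force: 50.7
```

Request:
{"api": "step_arm", "payload": {
  "series": [-0.015, 0.005, 0, 0, -0.015, 0.005, 0, 0, -0.015, 0.005, 0, 0]
}}

```text
time: 37.72
tool_pos: [0.5286, -0.0374, 0.1476]
tcp_rot: [-2.245, -2.193, 0.002]
wrist_force: [0.2, 0.5, -6.4]
width: 0.204
grip_force: 50.7
```

```bash
python3 -c "
from h import *
go(.5335,-.0375,.045,1.547)
p=viewer.read_camera('side')
print([(a,X) for a,X in knobs(p,.15)])"
```

```text
pos [ 0.5286 -0.0374  0.1476] ang 1.547 F [ 0.2  0.5 -6.4] t 37.7 w 0.204 -> d [-1.000e-04  5.100e-03  1.026e-01] turn 0.0
[(np.int32(7), array([ 0.699 , -0.3121,  0.15  ])), (np.int32(8), array([ 0.8188, -0.3219,  0.15  ])), (np.int32(19), array([ 0.6874, -0.5636,  0.15  ]))]
```

Request:
{"api": "step_arm", "payload": {
  "series": [0, 0.003, 0.03, 0, 0, 0.005, 0.06, 0, 0, 0.005, 0.08, 0, 0, 0.005, 0.092, 0, 0, 0.005, 0.098, 0, 0, 0.005, 0.098, 0]
}}

```text
time: 38.52
tool_pos: [0.5352, -0.0384, 0.051]
tcp_rot: [2.247, 2.195, 0.0]
wrist_force: [-0.2, 0.1, -5.7]
width: 0.199
grip_force: 50.6
```

Request:
{"api": "step_arm", "payload": {
  "series": [0, 0, 0.002, 0, 0, 0, 0.004, 0, 0, 0, 0.005, 0]
}}

```text
time: 38.9
tool_pos: [0.5352, -0.0388, 0.046]
tcp_rot: [2.248, 2.194, 0.0]
wrist_force: [-1.4, -0.4, 2.3]
width: 0.201
grip_force: 51.8
```

Request:
{"api": "step_arm", "payload": {
  "series": [0, 0, 0.001, 0, 0, 0, 0.002, 0, 0, 0, 0.002, 0]
}}

```text
time: 39.28
tool_pos: [0.5366, -0.039, 0.0459]
tcp_rot: [2.246, 2.193, 0.003]
wrist_force: [-3.0, 1.6, 6.5]
width: 0.199
grip_force: 52.0
```

Request:
{"api": "step_arm", "payload": {
  "series": [0, 0, -0.001, 0, 0, 0, -0.001, 0, 0, 0, -0.001, 0],
  "gripper": 0.45
}}

```text
time: 39.65
tool_pos: [0.5353, -0.0388, 0.0449]
tcp_rot: [2.248, 2.194, 0.0]
wrist_force: [-0.2, 0.5, -1.1]
width: 0.448
grip_force: 0.0
```

Request:
{"api": "step_arm", "payload": {
  "series": [0, 0, -0.05, 0, 0, 0, -0.1, 0, 0.05, 0, -0.13, 0, 0.1, -0.02, -0.13, 0, 0.15, -0.04, -0.13, 0, 0.2, -0.06, -0.13, 0]
}}

```text
time: 40.4
tool_pos: [0.4792, 0.1641, 0.1749]
tcp_rot: [2.248, 2.194, 0.001]
wrist_force: [0.1, 0.7, -0.8]
width: 0.447
grip_force: 0.0
```

```bash
python3 - <<'E'
from h import *
go(.4653,.2139,.15,0.70)
p=viewer.read_camera("top"); q=viewer.read_camera("side")
for c in(p,q): print([(a,X) for a,X in knobs(c,.055) if .25<X[0]<.6 and -.1<X[1]<.48])
cv2.imwrite("pics/m9.png",cv2.resize(np.hstack([p["image"][180:260,230:320],q["image"][160:240,200:290]]),None,fx=4.3,fy=4.3,interpolation=cv2.INTER_CUBIC)[:,:,::-1])
E
```

```text
pos [0.4792 0.1641 0.1749] ang 1.546 F [ 0.1  0.7 -0.8] t 40.4 w 0.447 -> d [ 0.0494 -0.0152  0.0249] turn 0.846
[(np.int32(13), array([0.5927, 0.0765, 0.055 ])), (np.int32(24), array([ 0.5358, -0.0369,  0.055 ])), (np.int32(11), array([0.4888, 0.3782, 0.055 ])), (np.int32(17), array([0.4624, 0.2138, 0.055 ])), (np.int32(28), array([0.3643, 0.3833, 0.055 ]))]
[]
```

View pics/m9.png

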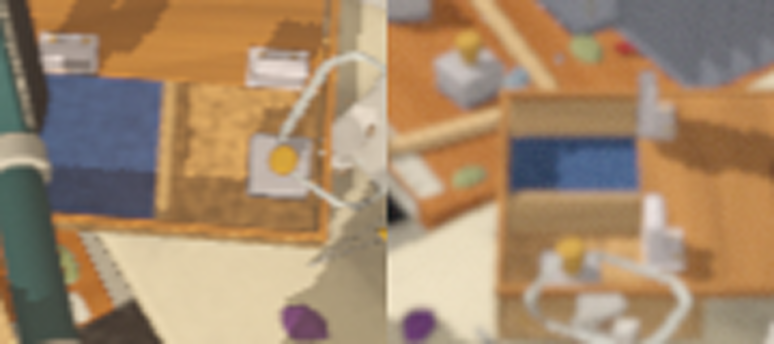

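Request:
{"api": "step_arm", "payload": {
  "series": [0.01, -0.003, 0, 0.17, 0.02, -0.006, 0, 0.34, 0.03, -0.009, 0.01, 0.51, 0.04, -0.012, 0.02, 0.68, 0.0495, -0.0152, 0.05, 0.846, 0.0495, -0.0152, 0.075, 0.846, 0.0495, -0.0152, 0.075, 0.846],
  "gripper": 0.5
}}

```text
time: 41.38
tool_pos: [0.464, 0.211, 0.0974]
tcp_rot: [2.95, 1.078, -0.009]
wrist_force: [-0.8, 0.3, 0.6]
width: 0.502
grip_force: 0.0
```

```bash
python3 - <<'E'
from h import *
go(.4648,.2139,.0365,0.70)
q=viewer.read_camera("side"); p=viewer.read_camera("top")
for c in(p,q): print([(a,X) for a,X in knobs(c,.05) if .25<X[0]<.6 and .1<X[1]<.48])
E
```

```text
pos [0.464  0.211  0.0974] ang 0.701 F [-0.8  0.3  0.6] t 41.4 w 0.502 -> d [ 0.0028 -0.0016  0.0609] turn 0.001
[(np.int32(25), array([0.4112, 0.3256, 0.05  ])), (np.int32(27), array([0.3643, 0.3852, 0.05  ]))]
[]
```

Request:
{"api": "step_arm", "payload": {
  "series": [0.002, -0.001, 0.03, 0, 0.002, -0.001, 0.05, 0, 0.002, -0.001, 0.057, 0, 0.002, -0.001, 0.0605, 0, 0.002, -0.001, 0.0605, 0]
}}

```text
time: 42.1
tool_pos: [0.4675, 0.2148, 0.0402]
tcp_rot: [-2.951, -1.078, -0.002]
wrist_force: [0.1, 0.6, 0.9]
width: 0.499
grip_force: 0.0
```

Request:
{"api": "step_arm", "payload": {
  "series": [0, 0, 0, 0, 0, 0, 0, 0, 0, 0, 0, 0, 0, 0, 0, 0, 0, 0, 0, 0],
  "gripper": 0,
  "newtons": 50
}}

```text
time: 42.72
tool_pos: [0.4675, 0.2149, 0.0404]
tcp_rot: [-2.951, -1.078, -0.003]
wrist_force: [-1.4, -0.0, 6.2]
width: 0.192
grip_force: 48.7
```

Request:
{"api": "step_arm", "payload": {
  "series": [0, -0.004, 0, 0, 0, -0.008, 0, 0, 0, -0.012, 0, 0]
}}

```text
time: 43.1
tool_pos: [0.4604, 0.2241, 0.0404]
tcp_rot: [2.95, 1.079, 0.005]
wrist_force: [2.3, -2.2, 6.1]
width: 0.196
grip_force: 48.9
```

Request:
{"api": "step_arm", "payload": {
  "series": [0, -0.004, 0, 0, 0, -0.008, 0, 0, 0, -0.012, 0, 0]
}}

```text
time: 43.48
tool_pos: [0.4527, 0.2334, 0.0404]
tcp_rot: [2.95, 1.079, 0.005]
wrist_force: [2.8, -1.3, 5.9]
width: 0.199
grip_force: 48.9
```

Request:
{"api": "step_arm", "payload": {
  "series": [0, 0.004, 0, 0, 0, 0.008, 0, 0, 0, 0.012, 0, 0, 0, 0.016, 0, 0]
}}

```text
time: 43.98
tool_pos: [0.4621, 0.2218, 0.0404]
tcp_rot: [-2.949, -1.077, -0.003]
wrist_force: [-1.9, 1.8, 7.2]
width: 0.197
grip_force: 49.1
```

Request:
{"api": "step_arm", "payload": {
  "series": [0, -0.004, -0.0005, 0, 0, -0.008, -0.0008, 0, 0, -0.012, -0.001, 0, 0, -0.016, -0.001, 0]
}}

```text
time: 44.48
tool_pos: [0.4512, 0.2332, 0.0404]
tcp_rot: [2.95, 1.079, 0.0]
wrist_force: [2.3, -1.9, 4.7]
width: 0.199
grip_force: 48.9
```

Request:
{"api": "step_arm", "payload": {
  "series": [0, 0, -0.05, 0, 0, 0, -0.1, 0, -0.014, 0.04, -0.112, -0.14, -0.028, 0.08, -0.112, -0.28, -0.042, 0.12, -0.112, -0.42, -0.056, 0.16, -0.112, -0.56, -0.07, 0.2, -0.112, -0.7, -0.0794, 0.2236, -0.112, -0.847]
}}

```text
time: 45.48
tool_pos: [0.5325, 0.0096, 0.1493]
tcp_rot: [-2.24, -2.196, 0.006]
wrist_force: [0.2, -0.3, -5.4]
width: 0.195
grip_force: 50.2
```

Request:
{"api": "step_arm", "payload": {
  "series": [0, 0, 0, 0, 0, 0, 0, 0, 0, 0, 0, 0]
}}

```text
time: 45.85
tool_pos: [0.5336, 0.0118, 0.1512]
tcp_rot: [-2.245, -2.195, 0.002]
wrist_force: [0.2, 0.4, -6.2]
width: 0.194
grip_force: 50.2
```

```bash
python3 -c "
from h import *
go(.5345,.0110,.051,1.547)"
```

```text
pos [0.5336 0.0118 0.1512] ang 1.548 F [ 0.2  0.4 -6.2] t 45.9 w 0.194 -> d [-0.0008  0.0012  0.1002] turn 0.001
```

Request:
{"api": "step_arm", "payload": {
  "series": [-0.001, 0.0, 0.03, 0, -0.001, 0.0, 0.06, 0, -0.001, 0.0, 0.085, 0, -0.001, 0, 0.096, 0, -0.001, 0, 0.099, 0, -0.001, 0, 0.1, 0]
}}

```text
time: 46.6
tool_pos: [0.5356, 0.01, 0.0532]
tcp_rot: [2.246, 2.195, 0.002]
wrist_force: [0.2, -0.5, -4.7]
width: 0.194
grip_force: 50.1
```

Request:
{"api": "step_arm", "payload": {
  "series": [0, 0, 0.001, 0, 0, 0, 0.002, 0, 0, 0, 0.003, 0]
}}

```text
time: 46.98
tool_pos: [0.535, 0.0097, 0.0497]
tcp_rot: [2.247, 2.195, 0.001]
wrist_force: [-0.4, -1.0, -5.4]
width: 0.196
grip_force: 50.1
```

Request:
{"api": "step_arm", "payload": {
  "series": [0, 0, 0.001, 0, 0, 0, 0.002, 0, 0, 0, 0.003, 0]
}}

```text
time: 47.35
tool_pos: [0.5368, 0.0097, 0.0493]
tcp_rot: [2.245, 2.194, 0.004]
wrist_force: [-5.2, 0.2, 15.7]
width: 0.196
grip_force: 52.5
```

Request:
{"api": "step_arm", "payload": {
  "series": [0, 0, -0.002, 0, 0, 0, -0.002, 0, 0, 0, -0.002, 0, 0, 0, -0.002, 0],
  "gripper": 0.45
}}

```text
time: 47.85
tool_pos: [0.5346, 0.0098, 0.0481]
tcp_rot: [-2.247, -2.196, 0.0]
wrist_force: [-0.7, 0.3, 0.1]
width: 0.447
grip_force: 0.0
```

Request:
{"api": "step_arm", "payload": {
  "series": [0, 0, -0.05, 0, 0, 0, -0.1, 0, 0.05, -0.02, -0.12, -0.02, 0.1, -0.04, -0.12, -0.04, 0.15, -0.06, -0.12, -0.05, 0.2, -0.08, -0.12, -0.07, 0.25, -0.1, -0.12, -0.09, 0.25, -0.1, -0.12, -0.09]
}}

```text
time: 48.85
tool_pos: [0.439, 0.2649, 0.1682]
tcp_rot: [-2.139, -2.3, -0.0]
wrist_force: [0.0, -0.4, 0.4]
width: 0.45
grip_force: 0.0
```

```bash
python3 - <<'E'
from h import *
go(.4112,.3256,.10,1.64)
q=viewer.read_camera("side"); p=viewer.read_camera("top")
print([(a,X) for a,X in knobs(p,.05) if .25<X[0]<.6 and .1<X[1]<.48])
print([(a,X) for a,X in knobs(p,.057) if .48<X[0]<.58 and -.1<X[1]<.1])
E
```

```text
pos [0.439  0.2649 0.1682] ang 1.643 F [ 0.  -0.4  0.4] t 48.9 w 0.45 -> d [ 0.0625 -0.0233  0.0682] turn 0.003
[(np.int32(6), array([0.4082, 0.3296, 0.05  ])), (np.int32(27), array([0.3641, 0.3852, 0.05  ]))]
[(np.int32(22), array([0.5353, 0.0095, 0.057 ])), (np.int32(24), array([ 0.535 , -0.0365,  0.057 ]))]
```

Request:
{"api": "step_arm", "payload": {
  "series": [0.03, -0.012, 0, 0, 0.0625, -0.0233, 0.03, 0, 0.0625, -0.0233, 0.068, 0, 0.0625, -0.0233, 0.07, 0, 0.0625, -0.0233, 0.07, 0],
  "gripper": 0.5
}}

```text
time: 49.58
tool_pos: [0.414, 0.3219, 0.0988]
tcp_rot: [2.148, 2.292, 0.0]
wrist_force: [-0.6, -0.6, 0.9]
width: 0.5
grip_force: 0.0
```

```bash
python3 - <<'E'
from h import *
go(.4112,.3256,.038,1.64)
E
```

```text
pos [0.414  0.3219 0.0988] ang 1.636 F [-0.6 -0.6  0.9] t 49.6 w 0.5 -> d [ 0.0039 -0.0026  0.0608] turn -0.004
```

Request:
{"api": "step_arm", "payload": {
  "series": [0.003, -0.001, 0.03, 0, 0.003, -0.001, 0.05, 0, 0.003, -0.001, 0.057, 0, 0.003, -0.001, 0.061, 0, 0.003, -0.001, 0.061, 0]
}}

```text
time: 50.2
tool_pos: [0.4127, 0.3261, 0.0383]
tcp_rot: [2.146, 2.294, 0.002]
wrist_force: [0.3, 0.3, 0.3]
width: 0.499
grip_force: 0.0
```

Request:
{"api": "step_arm", "payload": {
  "series": [0, 0, 0, 0, 0, 0, 0, 0, 0, 0, 0, 0, 0, 0, 0, 0, 0, 0, 0, 0],
  "gripper": 0,
  "newtons": 50
}}

```text
time: 50.82
tool_pos: [0.4124, 0.3262, 0.0384]
tcp_rot: [2.145, 2.295, 0.002]
wrist_force: [-1.9, -0.3, 5.3]
width: 0.198
grip_force: 48.7
```

Request:
{"api": "step_arm", "payload": {
  "series": [-0.004, 0, 0, 0, -0.008, 0, 0, 0, -0.012, 0, 0, 0]
}}

```text
time: 51.2
tool_pos: [0.4141, 0.3179, 0.0403]
tcp_rot: [-2.146, -2.291, -0.012]
wrist_force: [1.1, 4.8, -2.5]
width: 0.202
grip_force: 49.1
```

Request:
{"api": "step_arm", "payload": {
  "series": [-0.004, 0, 0, 0, -0.008, 0, 0, 0, -0.012, 0, 0, 0]
}}

```text
time: 51.58
tool_pos: [0.4148, 0.3057, 0.0404]
tcp_rot: [-2.146, -2.29, -0.011]
wrist_force: [-8.3, 8.9, 12.6]
width: 0.195
grip_force: 51.2
```

Request:
{"api": "step_arm", "payload": {
  "series": [0.004, 0, 0, 0, 0.008, 0, 0, 0, 0.012, 0, 0, 0]
}}

```text
time: 51.95
tool_pos: [0.4134, 0.3141, 0.0379]
tcp_rot: [2.144, 2.294, 0.002]
wrist_force: [1.3, -7.7, 10.9]
width: 0.202
grip_force: 50.9
```

Request:
{"api": "step_arm", "payload": {
  "series": [0, 0, -0.05, 0, 0, 0, -0.1, 0, -0.04, 0.022, -0.115, 0.02, -0.085, 0.046, -0.115, 0.04, -0.13, 0.07, -0.115, 0.06, -0.17, 0.092, -0.115, 0.08, -0.2042, 0.1098, -0.115, 0.09, -0.2042, 0.1098, -0.115, 0.09]
}}

```text
time: 52.95
tool_pos: [0.5353, 0.1142, 0.1498]
tcp_rot: [-2.25, -2.191, 0.007]
wrist_force: [-0.2, -0.1, -5.4]
width: 0.199
grip_force: 50.5
```

```bash
python3 -c "
from h import *
go(.537,.118,.051,1.547)"
```

```text
pos [0.5353 0.1142 0.1498] ang 1.544 F [-0.2 -0.1 -5.4] t 53.0 w 0.199 -> d [0.0041 0.002  0.0988] turn -0.003
```

Request:
{"api": "step_arm", "payload": {
  "series": [0.003, 0.0, 0.03, 0, 0.003, 0.0, 0.06, 0, 0.003, 0.0, 0.085, 0, 0.003, 0, 0.096, 0, 0.003, 0, 0.099, 0, 0.003, 0, 0.099, 0]
}}

```text
time: 53.7
tool_pos: [0.5357, 0.108, 0.0581]
tcp_rot: [2.228, 2.195, -0.027]
wrist_force: [-11.9, -50.8, 40.1]
width: 0.201
grip_force: 89.2
```

Request:
{"api": "step_arm", "payload": {
  "series": [0, 0, 0.001, 0, 0, 0, 0.002, 0, 0, 0, 0.003, 0]
}}

```text
time: 54.08
tool_pos: [0.5354, 0.1054, 0.054]
tcp_rot: [2.225, 2.194, -0.032]
wrist_force: [-7.9, -60.5, 30.6]
width: 0.198
grip_force: 85.7
```

Request:
{"api": "step_arm", "payload": {
  "series": [0, 0, 0.001, 0, 0, 0, 0.002, 0]
}}

```text
time: 54.32
tool_pos: [0.5355, 0.1046, 0.0516]
tcp_rot: [2.225, 2.193, -0.033]
wrist_force: [-6.7, -63.7, 29.4]
width: 0.196
grip_force: 91.7
```

Request:
{"api": "step_arm", "payload": {
  "series": [-0.005, 0, -0.004, 0, -0.01, 0, -0.01, 0, -0.014, 0, -0.03, 0, -0.014, 0, -0.06, 0, -0.014, 0, -0.06, 0]
}}

```text
time: 54.95
tool_pos: [0.5366, 0.1071, 0.1095]
tcp_rot: [2.245, 2.195, 0.004]
wrist_force: [1.2, 0.8, -5.8]
width: 0.202
grip_force: 83.0
```

```bash
python3 - <<'E'
from h import *
go(.536,.094,.1,1.547)
q=viewer.read_camera("side"); p=viewer.read_camera("top")
cv2.imwrite("pics/m10.png",cv2.resize(np.hstack([p["image"][165:265,225:325],q["image"][130:230,195:295]]),None,fx=4,fy=4,interpolation=cv2.INTER_CUBIC)[:,:,::-1])
E
```

```text
pos [0.5366 0.1071 0.1095] ang 1.548 F [ 1.2  0.8 -5.8] t 55.0 w 0.202 -> d [-0.0131 -0.0003  0.0094] turn 0.001
```

View pics/m10.png

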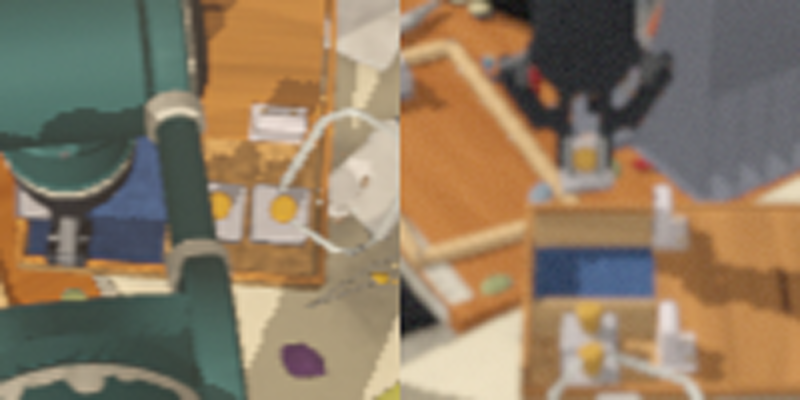

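The side view shows the held weight tilted, its knob at (588,155) leaning toward the camera, after it caught the left wall. I'll set it upright on the table inside the frame and regrasp it.

Request:
{"api": "step_arm", "payload": {
  "series": [0, 0, -0.04, 0, 0.045, -0.04, -0.04, 0, 0.09, -0.08, -0.04, 0, 0.14, -0.12, -0.04, 0, 0.14, -0.12, 0, 0, 0.14, -0.12, 0.03, 0, 0.14, -0.12, 0.045, 0, 0.14, -0.12, 0.045, 0]
}}

```text
time: 56.05
tool_pos: [0.417, 0.2481, 0.0611]
tcp_rot: [-2.246, -2.195, 0.008]
wrist_force: [0.3, -0.2, -4.9]
width: 0.198
grip_force: 83.1
```

Request:
{"api": "step_arm", "payload": {
  "series": [0, 0, 0.004, 0, 0, 0, 0.008, 0]
}}

```text
time: 56.3
tool_pos: [0.4202, 0.2495, 0.0564]
tcp_rot: [2.247, 2.195, 0.004]
wrist_force: [-0.5, -0.7, -5.0]
width: 0.202
grip_force: 83.1
```

Request:
{"api": "step_arm", "payload": {
  "series": [0, 0, 0.003, 0, 0, 0, 0.006, 0]
}}

```text
time: 56.55
tool_pos: [0.4192, 0.2492, 0.0495]
tcp_rot: [2.247, 2.195, 0.001]
wrist_force: [-0.1, -0.4, -5.3]
width: 0.203
grip_force: 83.1
```

Request:
{"api": "step_arm", "payload": {
  "series": [0, 0, 0.002, 0, 0, 0, 0.004, 0]
}}

```text
time: 56.8
tool_pos: [0.4189, 0.2491, 0.0452]
tcp_rot: [2.247, 2.196, 0.0]
wrist_force: [0.3, -0.9, -4.6]
width: 0.194
grip_force: 83.1
```

Request:
{"api": "step_arm", "payload": {
  "series": [0, 0, 0.002, 0, 0, 0, 0.004, 0]
}}

```text
time: 57.05
tool_pos: [0.4189, 0.2491, 0.0412]
tcp_rot: [-2.247, -2.196, -0.0]
wrist_force: [-0.6, 0.5, -5.4]
width: 0.202
grip_force: 83.1
```

```bash
python3 - <<'E'
from h import *
q=viewer.read_camera("side"); save(q,"z1",(160,110,270,200),5)
d=knobs(q,.055); print([(a,X) for a,X in d if .3<X[0]<.6 and .1<X[1]<.5]); print([ (round(x["score"],2),np.round(x["extent"],0)) for x in viewer.boxes_of(q,"weight_a_center")])
E
```

```text
[]
[(0.55, array([190., 152.,   2.,   5.]))]
```

Request:
{"api": "step_arm", "payload": {
  "series": [0, 0, 0.002, 0, 0, 0, 0.004, 0]
}}

```text
time: 57.4
tool_pos: [0.419, 0.2491, 0.0372]
tcp_rot: [2.247, 2.196, 0.0]
wrist_force: [-0.3, -0.0, -4.7]
width: 0.2
grip_force: 83.1
```

Request:
{"api": "step_arm", "payload": {
  "series": [0, 0, 0.002, 0, 0, 0, 0.004, 0]
}}

```text
time: 57.65
tool_pos: [0.4188, 0.2491, 0.0331]
tcp_rot: [-2.247, -2.196, 0.0]
wrist_force: [-0.0, -0.5, -4.5]
width: 0.198
grip_force: 83.1
```

Request:
{"api": "step_arm", "payload": {
  "series": [0, 0, 0.002, 0, 0, 0, 0.004, 0]
}}

```text
time: 57.9
tool_pos: [0.4191, 0.2491, 0.0297]
tcp_rot: [2.246, 2.196, 0.0]
wrist_force: [-1.3, -2.0, 6.7]
width: 0.198
grip_force: 85.2
```

Request:
{"api": "step_arm", "payload": {
  "series": [0, 0, -0.001, 0, 0, 0, -0.001, 0, 0, 0, -0.001, 0, 0, 0, -0.001, 0],
  "gripper": 0.5
}}

```text
time: 58.4
tool_pos: [0.4191, 0.2492, 0.0305]
tcp_rot: [2.247, 2.196, 0.001]
wrist_force: [-0.6, 0.3, 0.9]
width: 0.497
grip_force: 0.0
```

Request:
{"api": "step_arm", "payload": {
  "series": [0, 0, -0.04, 0, 0, 0, -0.08, 0, -0.05, 0, -0.13, 0, -0.1, 0, -0.13, 0, -0.15, 0, -0.13, 0, -0.2, 0, -0.13, 0, -0.24, 0, -0.13, 0]
}}

```text
time: 59.28
tool_pos: [0.4131, 0.0075, 0.1605]
tcp_rot: [2.247, 2.195, 0.001]
wrist_force: [-0.0, -0.1, 0.3]
width: 0.499
grip_force: 0.0
```

```bash
python3 - <<'E'
from h import *
go(.42,.25,.1,1.7)
q=viewer.read_camera("side"); p=viewer.read_camera("top")
for c in (p,q): print([(a,X) for a,X in knobs(c,.05) if .25<X[0]<.6 and -.1<X[1]<.48])
# block outline of loose weights: grey low-saturation bright
hsv=cv2.cvtColor(p["image"],cv2.COLOR_RGB2HSV); m=cv2.inRange(hsv,(0,0,110),(179,60,255)); m[:, :130]=0; m[:, 215:]=0; m[:220]=0;m[285:]=0
k=cv2.inRange(hsv,(16,170,130),(28,255,255)); k[:,:130]=0;k[:,215:]=0;k[:220]=0;k[285:]=0
m=cv2.morphologyEx(m|k,cv2.MORPH_CLOSE,np.ones((3,3),np.uint8))
for c in cv2.findContours(m,cv2.RETR_EXTERNAL,cv2.CHAIN_APPROX_NONE)[0]:
    if cv2.contourArea(c)>60:
        r=cv2.minAreaRect(c);print(np.round(r[0],1),np.round(r[1],1),round(r[2],1),onz(p,r[0],.028).round(4))
E
```

```text
pos [0.4131 0.0075 0.1605] ang 1.547 F [-0.  -0.1  0.3] t 59.3 w 0.499 -> d [0.2426 0.0011 0.0605] turn -0.153
[(np.int32(14), array([0.5948, 0.0777, 0.05  ])), (np.int32(22), array([0.5364, 0.0092, 0.05  ])), (np.int32(26), array([ 0.5365, -0.0369,  0.05  ])), (np.int32(12), array([0.4896, 0.3798, 0.05  ])), (np.int32(26), array([0.4189, 0.2813, 0.05  ])), (np.int32(28), array([0.3643, 0.3849, 0.05  ]))]
[]
[197.5 278.5] [11. 33.] 90.0 [0.3522 0.2291 0.028 ]
[142.3 271.7] [14.1 14.8] 73.3 [0.3628 0.386  0.028 ]
[181.  253.5] [13. 14.] 90.0 [0.4188 0.2816 0.028 ]
```

Request:
{"api": "step_arm", "payload": {
  "series": [0.05, 0, 0, 0, 0.1, 0, 0, 0, 0.15, 0, 0, 0, 0.2, 0, 0, -0.04, 0.25, 0, 0, -0.07, 0.274, 0, 0.03, -0.07, 0.274, 0, 0.06, -0.07, 0.274, 0, 0.06, -0.07]
}}

```text
time: 60.38
tool_pos: [0.4168, 0.2828, 0.0975]
tcp_rot: [-2.166, -2.273, 0.01]
wrist_force: [-0.4, -0.6, 0.3]
width: 0.502
grip_force: 0.0
```

```bash
python3 - <<'E'
from h import *
go(.4189,.2813,.038,1.62)
E
```

```text
pos [0.4168 0.2828 0.0975] ang 1.619 F [-0.4 -0.6  0.3] t 60.4 w 0.502 -> d [-0.0014  0.0024  0.0595] turn -0.001
```

Request:
{"api": "step_arm", "payload": {
  "series": [-0.001, 0.001, 0.03, 0, -0.001, 0.001, 0.05, 0, -0.001, 0.001, 0.057, 0, -0.001, 0.001, 0.061, 0, -0.001, 0.001, 0.061, 0]
}}

```text
time: 61.0
tool_pos: [0.4213, 0.2825, 0.0402]
tcp_rot: [2.169, 2.273, 0.002]
wrist_force: [0.1, 1.0, 0.2]
width: 0.497
grip_force: 0.0
```

Request:
{"api": "step_arm", "payload": {
  "series": [0, 0, 0, 0, 0, 0, 0, 0, 0, 0, 0, 0, 0, 0, 0, 0, 0, 0, 0, 0],
  "gripper": 0,
  "newtons": 50
}}

```text
time: 61.62
tool_pos: [0.4209, 0.2825, 0.0402]
tcp_rot: [-2.169, -2.273, -0.001]
wrist_force: [-3.2, -0.1, 6.1]
width: 0.193
grip_force: 48.7
```

Request:
{"api": "step_arm", "payload": {
  "series": [0, 0, -0.05, 0, 0, 0, -0.1, 0, -0.04, 0.03, -0.115, 0.02, -0.08, 0.06, -0.115, 0.04, -0.12, 0.085, -0.115, 0.06, -0.15, 0.1, -0.115, 0.073, -0.17, 0.108, -0.115, 0.073]
}}

```text
time: 62.5
tool_pos: [0.5363, 0.1155, 0.1527]
tcp_rot: [-2.251, -2.19, 0.003]
wrist_force: [0.1, 0.0, -4.8]
width: 0.192
grip_force: 50.1
```

```bash
python3 - <<'E'
from h import *
go(.536,.110,.1,1.547)
E
```

```text
pos [0.5363 0.1155 0.1527] ang 1.543 F [ 0.1  0.  -4.8] t 62.5 w 0.192 -> d [-0.0054 -0.      0.0527] turn -0.004
```

Request:
{"api": "step_arm", "payload": {
  "series": [-0.006, 0.0, 0.03, 0, -0.006, 0.0, 0.055, 0, -0.006, 0.0, 0.06, 0, -0.006, 0, 0.06, 0]
}}

```text
time: 63.0
tool_pos: [0.5358, 0.1114, 0.0936]
tcp_rot: [-2.249, -2.192, 0.002]
wrist_force: [-0.0, 0.2, -4.6]
width: 0.191
grip_force: 50.1
```

Request:
{"api": "step_arm", "payload": {
  "series": [0, 0, 0.005, 0, 0, 0, 0.01, 0, 0, 0, 0.015, 0, 0, 0, 0.02, 0]
}}

```text
time: 63.5
tool_pos: [0.5364, 0.1115, 0.0741]
tcp_rot: [2.25, 2.192, 0.0]
wrist_force: [-0.8, -0.4, -5.0]
width: 0.193
grip_force: 50.1
```

Request:
{"api": "step_arm", "payload": {
  "series": [-0.001, 0, 0.005, 0, -0.002, 0, 0.01, 0, -0.002, 0, 0.015, 0, -0.002, 0, 0.02, 0]
}}

```text
time: 64.0
tool_pos: [0.5364, 0.1094, 0.054]
tcp_rot: [2.25, 2.192, 0.0]
wrist_force: [1.2, 0.1, -4.4]
width: 0.194
grip_force: 50.1
```

Request:
{"api": "step_arm", "payload": {
  "series": [0, 0, 0.002, 0, 0, 0, 0.004, 0, 0, 0, 0.005, 0]
}}

```text
time: 64.38
tool_pos: [0.5365, 0.1095, 0.0495]
tcp_rot: [-2.25, -2.192, -0.0]
wrist_force: [-2.0, -0.3, -0.0]
width: 0.194
grip_force: 50.7
```

Contact at the expected height. Release it and go to the last weight at (.3643,.385).

Request:
{"api": "step_arm", "payload": {
  "series": [0, 0, 0, 0, 0, 0, 0, 0, 0, 0, 0, 0, 0, 0, 0, 0],
  "gripper": 0.45
}}

```text
time: 64.88
tool_pos: [0.5368, 0.1095, 0.0497]
tcp_rot: [2.25, 2.192, 0.001]
wrist_force: [-0.4, -0.3, 0.2]
width: 0.448
grip_force: 0.0
```

Request:
{"api": "step_arm", "payload": {
  "series": [0, 0, -0.05, 0, 0, 0, -0.1, 0, 0.05, -0.03, -0.11, -0.05, 0.1, -0.06, -0.11, -0.1, 0.15, -0.09, -0.11, -0.15, 0.2, -0.12, -0.11, -0.2, 0.24, -0.15, -0.11, -0.26, 0.27, -0.17, -0.08, -0.26]
}}

```text
time: 65.88
tool_pos: [0.3741, 0.3873, 0.132]
tcp_rot: [1.944, 2.467, 0.011]
wrist_force: [0.5, -0.3, 0.0]
width: 0.447
grip_force: 0.0
```

```bash
python3 - <<'E'
from h import *
go(.3643,.385,.1,1.80)
p=viewer.read_camera("top")
print([(a,X) for a,X in knobs(p,.056) if .25<X[0]<.6 and -.1<X[1]<.48])
E
```

```text
pos [0.3741 0.3873 0.132 ] ang 1.807 F [ 0.5 -0.3  0. ] t 65.9 w 0.447 -> d [-0.0001 -0.0102  0.032 ] turn 0.007
[(np.int32(11), array([0.5934, 0.074 , 0.056 ])), (np.int32(6), array([0.5963, 0.0585, 0.056 ])), (np.int32(24), array([0.5341, 0.1108, 0.056 ])), (np.int32(22), array([0.5355, 0.0095, 0.056 ])), (np.int32(24), array([ 0.5355, -0.0362,  0.056 ])), (np.int32(12), array([0.4889, 0.378 , 0.056 ])), (np.int32(28), array([0.3643, 0.383 , 0.056 ]))]
```

Request:
{"api": "step_arm", "payload": {
  "series": [0.0, -0.008, 0.032, 0.007, 0.0, -0.008, 0.06, 0.007, 0, -0.008, 0.06, 0.007],
  "gripper": 0.5
}}

```text
time: 66.3
tool_pos: [0.3637, 0.38, 0.0668]
tcp_rot: [-1.955, -2.458, 0.009]
wrist_force: [-0.1, -0.1, 0.4]
width: 0.501
grip_force: 0.0
```

```bash
python3 -c "
from h import *
go(.3643,.385,.0395,1.80)"
```

```text
pos [0.3637 0.38   0.0668] ang 1.798 F [-0.1 -0.1  0.4] t 66.3 w 0.501 -> d [0.0048 0.0019 0.0273] turn -0.002
```

Request:
{"api": "step_arm", "payload": {
  "series": [0.004, 0.001, 0.01, 0, 0.004, 0.001, 0.02, 0, 0.004, 0.001, 0.026, 0, 0.004, 0.001, 0.029, 0, 0.004, 0.001, 0.029, 0]
}}

```text
time: 66.92
tool_pos: [0.3657, 0.3858, 0.0401]
tcp_rot: [-1.956, -2.459, 0.001]
wrist_force: [0.9, -0.0, 0.6]
width: 0.5
grip_force: 0.0
```

Request:
{"api": "step_arm", "payload": {
  "series": [0, 0, 0, 0, 0, 0, 0, 0, 0, 0, 0, 0, 0, 0, 0, 0, 0, 0, 0, 0],
  "gripper": 0,
  "newtons": 50
}}

```text
time: 67.55
tool_pos: [0.3656, 0.3861, 0.0407]
tcp_rot: [-1.955, -2.459, 0.0]
wrist_force: [-3.1, -1.4, 5.3]
width: 0.193
grip_force: 48.9
```

Request:
{"api": "step_arm", "payload": {
  "series": [-0.004, 0, 0, 0, -0.008, 0, 0, 0, -0.012, 0, 0, 0]
}}

```text
time: 67.92
tool_pos: [0.3688, 0.3781, 0.043]
tcp_rot: [-1.956, -2.454, -0.01]
wrist_force: [-8.4, 7.7, 15.9]
width: 0.197
grip_force: 50.1
```

Request:
{"api": "step_arm", "payload": {
  "series": [-0.004, 0, 0, 0, -0.008, 0, 0, 0, -0.012, 0, 0, 0]
}}

```text
time: 68.3
tool_pos: [0.373, 0.3665, 0.0429]
tcp_rot: [-1.956, -2.456, -0.013]
wrist_force: [-3.5, 6.5, 8.6]
width: 0.194
grip_force: 52.6
```

Request:
{"api": "step_arm", "payload": {
  "series": [0.004, 0, 0, 0, 0.008, 0, 0, 0, 0.012, 0, 0, 0]
}}

```text
time: 68.68
tool_pos: [0.3701, 0.3756, 0.0412]
tcp_rot: [1.954, 2.458, 0.006]
wrist_force: [4.5, 1.7, 1.9]
width: 0.196
grip_force: 51.3
```

Request:
{"api": "step_arm", "payload": {
  "series": [0, 0, -0.05, 0, 0, 0, -0.1, 0, -0.05, 0.013, -0.113, 0.04, -0.1, 0.027, -0.113, 0.08, -0.15, 0.04, -0.113, 0.12, -0.2, 0.054, -0.113, 0.16, -0.25, 0.067, -0.113, 0.2, -0.3, 0.08, -0.113, 0.253]
}}

```text
time: 69.68
tool_pos: [0.5108, 0.0976, 0.1496]
tcp_rot: [-2.249, -2.187, 0.011]
wrist_force: [0.3, 1.8, -6.1]
width: 0.195
grip_force: 49.5
```

Request:
{"api": "step_arm", "payload": {
  "series": [-0.02, 0.0, 0, 0, -0.03, 0, 0, 0, -0.03, 0, 0, 0, -0.03, 0, 0, 0]
}}

```text
time: 70.18
tool_pos: [0.5122, 0.0708, 0.1525]
tcp_rot: [-2.248, -2.192, 0.002]
wrist_force: [0.6, 0.1, -6.4]
width: 0.194
grip_force: 49.5
```

```bash
python3 -c "
from h import *
go(.535,.0675,.075,1.547)"
```

```text
pos [0.5122 0.0708 0.1525] ang 1.546 F [ 0.6  0.1 -6.4] t 70.2 w 0.194 -> d [-0.0028  0.023   0.0775] turn -0.001
```

Request:
{"api": "step_arm", "payload": {
  "series": [-0.003, 0.022, 0, 0, -0.003, 0.022, 0.03, 0, -0.003, 0.022, 0.055, 0, -0.003, 0.022, 0.06, 0, -0.003, 0.022, 0.06, 0]
}}

```text
time: 70.8
tool_pos: [0.535, 0.0671, 0.0934]
tcp_rot: [-2.249, -2.193, 0.0]
wrist_force: [-0.4, 0.1, -5.6]
width: 0.189
grip_force: 49.7
```

```bash
python3 - <<'E'
from h import *
go(.535,.0675,.05,1.547)
q=viewer.read_camera("side")
hsv=cv2.cvtColor(q["image"],cv2.COLOR_RGB2HSV); m=cv2.inRange(hsv,(14,140,110),(30,255,255)); n,l,st,c=cv2.connectedComponentsWithStats(m)
print([(st[i].tolist(),c[i].round(0)) for i in range(1,n) if st[i,4]>6 and 190<c[i][0]<300 and 130<c[i][1]<250])
print(proj(q,[.535,.0675,.100]),proj(q,[.535,.0675,.082]))
E
```

```text
pos [0.535  0.0671 0.0934] ang 1.546 F [-0.4  0.1 -5.6] t 70.8 w 0.189 -> d [ 0.0004 -0.      0.0434] turn -0.001
[([199, 131, 28, 23, 205], array([216., 141.])), ([176, 144, 53, 47, 1259], array([203., 168.])), ([239, 168, 4, 6, 12], array([240., 170.])), ([239, 175, 5, 12, 41], array([241., 181.])), ([248, 174, 12, 9, 66], array([253., 178.])), ([260, 179, 45, 57, 1489], array([282., 205.])), ([208, 189, 20, 23, 193], array([218., 199.])), ([240, 206, 5, 6, 21], array([242., 208.])), ([241, 217, 4, 6, 19], array([243., 219.])), ([251, 225, 14, 4, 35], array([258., 227.])), ([226, 226, 5, 3, 13], array([228., 227.]))]
[241.29911527 182.18127537] [241.31661788 186.96979307]
```

Request:
{"api": "step_arm", "payload": {
  "series": [0, 0, 0.005, 0, 0, 0, 0.01, 0, 0, 0, 0.015, 0, 0, 0, 0.02, 0]
}}

```text
time: 71.35
tool_pos: [0.5352, 0.0656, 0.0738]
tcp_rot: [2.248, 2.192, -0.002]
wrist_force: [-5.6, -9.4, 15.4]
width: 0.192
grip_force: 52.3
```

Request:
{"api": "step_arm", "payload": {
  "series": [0, 0, 0.004, 0, 0, 0, 0.008, 0]
}}

```text
time: 71.6
tool_pos: [0.5371, 0.0618, 0.0712]
tcp_rot: [2.24, 2.191, -0.007]
wrist_force: [-15.3, -24.0, 41.7]
width: 0.195
grip_force: 56.3
```

Request:
{"api": "step_arm", "payload": {
  "series": [0, 0, 0.004, 0, 0, 0, 0.008, 0]
}}

```text
time: 71.85
tool_pos: [0.5393, 0.0614, 0.0648]
tcp_rot: [2.24, 2.187, -0.001]
wrist_force: [-11.8, -25.4, 40.1]
width: 0.194
grip_force: 72.1
```

Request:
{"api": "step_arm", "payload": {
  "series": [0, 0, 0.002, 0, 0, 0, 0.004, 0, 0, 0, 0.006, 0]
}}

```text
time: 72.22
tool_pos: [0.5391, 0.0619, 0.058]
tcp_rot: [2.241, 2.188, -0.001]
wrist_force: [-12.8, -24.0, 33.5]
width: 0.199
grip_force: 81.8
```

Request:
{"api": "step_arm", "payload": {
  "series": [0, 0, -0.01, 0, 0, 0, -0.03, 0, 0, 0, -0.07, 0, 0, 0, -0.1, 0, 0.04, -0.03, -0.1, 0, 0.09, -0.06, -0.1, 0, 0.14, -0.09, -0.1, 0, 0.18, -0.115, -0.1, 0]
}}

```text
time: 73.22
tool_pos: [0.423, 0.251, 0.1507]
tcp_rot: [-2.249, -2.192, 0.001]
wrist_force: [0.9, -0.2, -5.9]
width: 0.195
grip_force: 77.1
```

```bash
python3 - <<'E'
from h import *
go(.42,.25,.06,1.547)
p=viewer.read_camera("top")
print([(a,X) for a,X in knobs(p,.056) if .25<X[0]<.6 and -.1<X[1]<.48])
hsv=cv2.cvtColor(p["image"],cv2.COLOR_RGB2HSV); m=cv2.inRange(hsv,(0,0,110),(179,60,255)) | cv2.inRange(hsv,(16,170,130),(28,255,255))
for w in ((.534,.111),(.5355,.0095),(.5355,-.0362)):
    u,v=proj(p,[w[0],w[1],.037]).astype(int); mm=np.zeros_like(m); mm[v-11:v+12,u-11:u+12]=m[v-11:v+12,u-11:u+12]
    c=max(cv2.findContours(mm,cv2.RETR_EXTERNAL,cv2.CHAIN_APPROX_NONE)[0],key=cv2.contourArea); r=cv2.minAreaRect(c); print(r,onz(p,r[0],.037).round(4))
E
```

```text
pos [0.423  0.251  0.1507] ang 1.545 F [ 0.9 -0.2 -5.9] t 73.2 w 0.195 -> d [-0.0012 -0.0029  0.0907] turn -0.002
[(np.int32(13), array([0.5932, 0.0747, 0.056 ])), (np.int32(24), array([0.5341, 0.1108, 0.056 ])), (np.int32(22), array([0.5355, 0.0095, 0.056 ])), (np.int32(22), array([ 0.5354, -0.0366,  0.056 ]))]
((243.5, 216.0), (14.0, 15.0), 90.0) [0.5333 0.1103 0.037 ]
((278.6307678222656, 217.45387268066406), (14.015924453735352, 14.139959335327148), 7.125016689300537) [0.534  0.0096 0.037 ]
((296.5, 215.5), (19.0, 17.0), 90.0) [ 0.5421 -0.0414  0.037 ]
```

Request:
{"api": "step_arm", "payload": {
  "series": [0, -0.002, 0.04, 0, 0, -0.002, 0.08, 0, 0, -0.002, 0.1, 0, 0, -0.002, 0.105, 0, 0, -0.002, 0.108, 0]
}}

```text
time: 73.9
tool_pos: [0.4232, 0.2497, 0.0435]
tcp_rot: [2.25, 2.192, 0.001]
wrist_force: [0.0, 0.0, -6.0]
width: 0.197
grip_force: 76.9
```

```bash
python3 - <<'E'
from h import *
go(.42,.25,.03,1.547)
p=viewer.read_camera("top"); im=p["image"]; hsv=cv2.cvtColor(im,cv2.COLOR_RGB2HSV)
for X in (.505,.565):
    u0,v0=proj(p,[X,.145,.045]); print("row",int(round(v0)))
    for u in range(int(u0)-4,int(u0)+44): print(u,hsv[int(round(v0)),u].tolist(),onz(p,(u,round(v0)),.034)[1].round(3),end=" | ")
    print()
E
```

```text
pos [0.4232 0.2497 0.0435] ang 1.545 F [ 0.  0. -6.] t 73.9 w 0.197 -> d [ 0.0002 -0.0032  0.0135] turn -0.002
row 225
226 [14, 188, 176] 0.159 | 227 [14, 189, 177] 0.156 | 228 [14, 184, 172] 0.153 | 229 [15, 178, 181] 0.15 | 230 [15, 173, 171] 0.148 | 231 [13, 137, 128] 0.145 | 232 [170, 34, 90] 0.142 | 233 [118, 52, 93] 0.139 | 234 [118, 52, 94] 0.136 | 235 [120, 50, 91] 0.133 | 236 [122, 50, 91] 0.13 | 237 [120, 48, 91] 0.128 | 238 [122, 46, 88] 0.125 | 239 [122, 47, 87] 0.122 | 240 [120, 49, 88] 0.119 | 241 [120, 48, 90] 0.116 | 242 [122, 48, 90] 0.113 | 243 [120, 48, 90] 0.11 | 244 [122, 48, 90] 0.108 | 245 [120, 50, 91] 0.105 | 246 [120, 48, 91] 0.102 | 247 [122, 48, 91] 0.099 | 248 [124, 48, 91] 0.096 | 249 [122, 45, 91] 0.093 | 250 [122, 45, 91] 0.09 | 251 [122, 45, 91] 0.088 | 252 [122, 42, 91] 0.085 | 253 [124, 45, 90] 0.082 | 254 [122, 42, 90] 0.079 | 255 [125, 47, 92] 0.076 | 256 [124, 45, 91] 0.073 | 257 [122, 44, 93] 0.07 | 258 [122, 43, 94] 0.068 | 259 [120, 43, 95] 0.065 | 260 [122, 46, 94] 0.062 | 261 [124, 44, 93] 0.059 | 262 [124, 46, 94] 0.056 | 263 [122, 43, 94] 
[... 852 characters left out ...]
 0.099 | 249 [128, 46, 89] 0.097 | 250 [122, 47, 92] 0.094 | 251 [120, 48, 95] 0.091 | 252 [122, 53, 97] 0.088 | 253 [122, 50, 96] 0.085 | 254 [120, 47, 97] 0.082 | 255 [113, 70, 117] 0.079 | 256 [112, 77, 129] 0.076 | 257 [113, 74, 128] 0.073 | 258 [114, 71, 125] 0.071 | 259 [112, 73, 125] 0.068 | 260 [113, 74, 127] 0.065 | 261 [114, 74, 128] 0.062 | 262 [112, 76, 128] 0.059 | 263 [112, 75, 129] 0.056 | 264 [113, 73, 126] 0.053 | 265 [113, 74, 124] 0.05 | 266 [116, 64, 123] 0.047 | 267 [7, 53, 140] 0.044 | 268 [17, 120, 192] 0.042 | 269 [17, 126, 207] 0.039 | 270 [17, 133, 186] 0.036 | 271 [16, 142, 163] 0.033 | 272 [16, 145, 153] 0.03 | 273 [16, 147, 147] 0.027 | 274 [16, 145, 181] 0.024 |
```

Request:
{"api": "step_arm", "payload": {
  "series": [0, 0, 0.002, 0, 0, 0, 0.004, 0, 0, 0, 0.006, 0]
}}

```text
time: 74.32
tool_pos: [0.4232, 0.2496, 0.0377]
tcp_rot: [2.25, 2.192, 0.002]
wrist_force: [-0.4, -0.4, -0.3]
width: 0.193
grip_force: 77.8
```

Request:
{"api": "step_arm", "payload": {
  "series": [0, 0, 0.002, 0, 0, 0, 0.004, 0]
}}

```text
time: 74.58
tool_pos: [0.4245, 0.251, 0.0366]
tcp_rot: [-2.251, -2.191, -0.005]
wrist_force: [-6.3, 0.2, 23.2]
width: 0.197
grip_force: 81.1
```

Request:
{"api": "step_arm", "payload": {
  "series": [0, 0, -0.003, 0, 0, 0, -0.003, 0, 0, 0, -0.003, 0, 0, 0, -0.003, 0],
  "gripper": 0.5
}}

```text
time: 75.08
tool_pos: [0.4227, 0.2494, 0.0361]
tcp_rot: [-2.25, -2.192, 0.0]
wrist_force: [0.9, -0.7, 0.4]
width: 0.498
grip_force: 0.0
```

Request:
{"api": "step_arm", "payload": {
  "series": [0, 0, -0.04, 0, 0, 0, -0.08, 0, -0.03, 0.03, -0.11, 0, -0.07, 0.06, -0.11, 0, -0.11, 0.09, -0.11, 0, -0.14, 0.111, -0.09, 0, -0.14, 0.111, -0.06, 0, -0.14, 0.111, -0.06, 0]
}}

```text
time: 76.08
tool_pos: [0.5275, 0.1056, 0.0934]
tcp_rot: [-2.249, -2.188, 0.008]
wrist_force: [0.2, -0.2, -0.2]
width: 0.499
grip_force: 0.0
```

```bash
python3 - <<'E'
from h import *
go(.5350,.1098,.0495,1.547)
p=viewer.read_camera("top")
print([(a,X) for a,X in knobs(p,.05) if .25<X[0]<.48 and .1<X[1]<.48])
hsv=cv2.cvtColor(p["image"],cv2.COLOR_RGB2HSV); m=cv2.inRange(hsv,(0,0,110),(179,60,255)) | cv2.inRange(hsv,(16,170,130),(28,255,255))
m[:, :130]=0; m[:, 215:]=0; m[:220]=0;m[272:]=0
for c in cv2.findContours(cv2.morphologyEx(m,cv2.MORPH_CLOSE,np.ones((3,3),np.uint8)),cv2.RETR_EXTERNAL,cv2.CHAIN_APPROX_NONE)[0]:
    if cv2.contourArea(c)>60: r=cv2.minAreaRect(c);print(r,onz(p,r[0],.028).round(4))
E
```

```text
pos [0.5275 0.1056 0.0934] ang 1.544 F [ 0.2 -0.2 -0.2] t 76.1 w 0.499 -> d [0.0044 0.0077 0.0438] turn -0.003
[(np.int32(24), array([0.4225, 0.2643, 0.05  ]))]
((187.25, 252.75), (14.120362281799316, 14.31647777557373), 78.69007110595703) [0.4218 0.264  0.028 ]
```

Request:
{"api": "step_arm", "payload": {
  "series": [0.003, 0.004, 0.01, 0, 0.003, 0.004, 0.03, 0, 0.003, 0.004, 0.04, 0, 0.003, 0.004, 0.0445, 0, 0.003, 0.004, 0.0445, 0]
}}

```text
time: 76.75
tool_pos: [0.5343, 0.1097, 0.0519]
tcp_rot: [2.25, 2.193, 0.0]
wrist_force: [-0.0, 0.4, 0.4]
width: 0.504
grip_force: 0.0
```

```bash
cat >> h.py <<'E'
def yawfit(p,x,y,z):
    im=p["image"].astype(np.float32); K=8
    u,v=proj(p,[x,y,z]); u0,v0=int(u)-14,int(v)-14
    cr=im[v0:v0+28,u0:u0+28]; n=28
    best=[]
    for a in np.radians(np.arange(-45,45,2.5)):
        for dx in np.arange(-.004,.0041,.002):
            for dy in np.arange(-.004,.0041,.002):
                c=np.array([[1,1],[-1,1],[-1,-1],[1,-1]])*.02@np.array([[np.cos(a),np.sin(a)],[-np.sin(a),np.cos(a)]])
                pt=np.array([proj(p,[x+dx+q[0],y+dy+q[1],z]) for q in c])-[u0,v0]+.5
                m=np.zeros((n*K,n*K),np.float32); cv2.fillPoly(m,[np.round(pt*K).astype(int)],1.)
                w=cv2.resize(m,(n,n),interpolation=cv2.INTER_AREA)
                sat=cr.max(2)-cr.min(2); bl=np.where((cr[:,:,2]>95),1.,0.)*1  # blue channel high on block
                b=cr[:,:,2]; best.append((np.corrcoef(w.ravel(),b.ravel())[0,1],np.degrees(a),dx,dy))
    best.sort(reverse=True); return best[:4]
E
python3 - <<'E'
from h import *
go(.5350,.1098,.0495,1.547)
p=viewer.read_camera("top")
for t in yawfit(p,.422,.264,.028): print(np.round(t,3))
for t in yawfit(p,.534,.0095,.035)[:2]: print(np.round(t,3))
E
```

```text
pos [0.5343 0.1097 0.0519] ang 1.545 F [-0.   0.4  0.4] t 76.8 w 0.504 -> d [0.0001 0.0007 0.0024] turn -0.002
[8.64e-01 1.50e+01 0.00e+00 2.00e-03]
[8.62e-01 1.25e+01 0.00e+00 2.00e-03]
[8.62e-01 1.75e+01 0.00e+00 2.00e-03]
[8.56e-01 1.00e+01 0.00e+00 2.00e-03]
[ 0.515  0.     0.    -0.004]
[ 0.514  2.5    0.    -0.004]
```

Request:
{"api": "step_arm", "payload": {
  "series": [0, 0, 0.002, 0, 0, 0, 0.002, 0]
}}

```text
time: 77.05
tool_pos: [0.5344, 0.1095, 0.0501]
tcp_rot: [2.25, 2.192, 0.001]
wrist_force: [0.6, -0.2, -0.1]
width: 0.496
grip_force: 0.0
```

Request:
{"api": "step_arm", "payload": {
  "series": [0, 0, 0, 0, 0, 0, 0, 0, 0, 0, 0, 0, 0, 0, 0, 0, 0, 0, 0, 0],
  "gripper": 0,
  "newtons": 50
}}

```text
time: 77.68
tool_pos: [0.5348, 0.1095, 0.0502]
tcp_rot: [2.25, 2.192, 0.002]
wrist_force: [1.2, -0.4, 1.9]
width: 0.193
grip_force: 48.9
```

Request:
{"api": "step_arm", "payload": {
  "series": [0, 0, -0.003, 0, 0, 0, -0.006, 0, 0.003, 0, -0.006, 0, 0.006, 0, -0.006, 0, 0.008, 0, -0.006, 0, 0.008, 0, -0.006, 0]
}}

```text
time: 78.42
tool_pos: [0.5343, 0.1177, 0.0557]
tcp_rot: [-2.25, -2.193, 0.0]
wrist_force: [-0.4, -0.2, -5.1]
width: 0.195
grip_force: 48.9
```

Request:
{"api": "step_arm", "payload": {
  "series": [0, 0, 0.002, 0, 0, 0, 0.004, 0, 0, 0, 0.005, 0]
}}

```text
time: 78.8
tool_pos: [0.5342, 0.1174, 0.0505]
tcp_rot: [-2.25, -2.192, 0.001]
wrist_force: [0.3, 0.0, -4.6]
width: 0.196
grip_force: 48.9
```

Request:
{"api": "step_arm", "payload": {
  "series": [0, 0, 0.001, 0, 0, 0, 0.001, 0]
}}

```text
time: 79.05
tool_pos: [0.5346, 0.1174, 0.0501]
tcp_rot: [2.25, 2.192, 0.0]
wrist_force: [-0.7, -0.0, -2.6]
width: 0.194
grip_force: 49.4
```

Request:
{"api": "step_arm", "payload": {
  "series": [0, 0, 0, 0, 0, 0, 0, 0, 0, 0, 0, 0, 0, 0, 0, 0],
  "gripper": 0.45
}}

```text
time: 79.55
tool_pos: [0.5346, 0.1175, 0.05]
tcp_rot: [2.25, 2.192, 0.001]
wrist_force: [0.7, 0.1, 0.0]
width: 0.447
grip_force: 0.0
```

Request:
{"api": "step_arm", "payload": {
  "series": [0, 0, -0.05, 0, 0, 0, -0.1, 0, 0.04, -0.03, -0.11, -0.07, 0.08, -0.06, -0.11, -0.14, 0.12, -0.09, -0.11, -0.2, 0.145, -0.115, -0.08, -0.27, 0.145, -0.115, -0.05, -0.27, 0.145, -0.115, -0.05, -0.27]
}}

```text
time: 80.55
tool_pos: [0.4206, 0.2646, 0.0974]
tcp_rot: [-1.932, -2.475, 0.008]
wrist_force: [-0.3, 0.1, -0.1]
width: 0.451
grip_force: 0.0
```

```bash
python3 - <<'E'
from h import *
go(.4225,.2645,.0385,1.816)
p=viewer.read_camera("top")
print([(a,X) for a,X in knobs(p,.056) if .48<X[0]<.58 and -.1<X[1]<.48])
E
```

```text
pos [0.4206 0.2646 0.0974] ang 1.816 F [-0.3  0.1 -0.1] t 80.5 w 0.451 -> d [-0.0004  0.0021  0.0589] turn -0.0
[(np.int32(23), array([0.5338, 0.1189, 0.056 ])), (np.int32(22), array([0.5355, 0.0095, 0.056 ])), (np.int32(23), array([ 0.5352, -0.0363,  0.056 ]))]
```

Request:
{"api": "step_arm", "payload": {
  "series": [0, 0, 0.03, 0, 0, 0, 0.05, 0, 0, 0, 0.057, 0, 0, 0, 0.061, 0, 0, 0, 0.061, 0],
  "gripper": 0.5
}}

```text
time: 81.22
tool_pos: [0.424, 0.2657, 0.0397]
tcp_rot: [1.935, 2.474, 0.002]
wrist_force: [-0.2, -0.1, 0.3]
width: 0.498
grip_force: 0.0
```

Request:
{"api": "step_arm", "payload": {
  "series": [0, 0, 0, 0, 0, 0, 0, 0, 0, 0, 0, 0, 0, 0, 0, 0, 0, 0, 0, 0],
  "gripper": 0,
  "newtons": 50
}}

```text
time: 81.85
tool_pos: [0.424, 0.2658, 0.0398]
tcp_rot: [1.934, 2.475, 0.002]
wrist_force: [-0.8, -1.8, 5.7]
width: 0.191
grip_force: 48.8
```

Request:
{"api": "step_arm", "payload": {
  "series": [0, 0, -0.05, 0, 0, 0, -0.1, 0, -0.04, 0.025, -0.113, 0.05, -0.08, 0.05, -0.113, 0.1, -0.12, 0.068, -0.113, 0.15, -0.16, 0.068, -0.113, 0.2, -0.2, 0.068, -0.113, 0.24, -0.214, 0.064, -0.113, 0.269]
}}

```text
time: 82.85
tool_pos: [0.5358, 0.0711, 0.1498]
tcp_rot: [-2.251, -2.189, 0.005]
wrist_force: [-1.3, 0.7, -6.3]
width: 0.196
grip_force: 50.5
```

```bash
python3 - <<'E'
from h import *
go(.5345,.0720,.1,1.547)
E
```

```text
pos [0.5358 0.0711 0.1498] ang 1.543 F [-1.3  0.7 -6.3] t 82.8 w 0.196 -> d [ 0.0009 -0.0012  0.0498] turn -0.004
```

Request:
{"api": "step_arm", "payload": {
  "series": [0, -0.001, 0.03, 0, 0, -0.001, 0.055, 0, 0, -0.001, 0.06, 0, 0, -0.001, 0.06, 0]
}}

```text
time: 83.35
tool_pos: [0.5352, 0.0736, 0.0912]
tcp_rot: [-2.248, -2.193, 0.002]
wrist_force: [0.8, 0.1, -6.4]
width: 0.197
grip_force: 50.5
```

Request:
{"api": "step_arm", "payload": {
  "series": [0, 0, 0.004, 0, 0, 0, 0.008, 0, 0, 0, 0.012, 0, 0, 0, 0.015, 0]
}}

```text
time: 83.85
tool_pos: [0.5359, 0.0733, 0.0766]
tcp_rot: [-2.249, -2.194, 0.0]
wrist_force: [-0.1, 0.4, -7.6]
width: 0.195
grip_force: 50.5
```

Request:
{"api": "step_arm", "payload": {
  "series": [0, 0, 0.003, 0, 0, 0, 0.006, 0]
}}

```text
time: 84.1
tool_pos: [0.536, 0.0732, 0.0706]
tcp_rot: [2.249, 2.193, 0.0]
wrist_force: [0.7, -0.1, -6.2]
width: 0.198
grip_force: 50.5
```

Request:
{"api": "step_arm", "payload": {
  "series": [-0.001, 0, 0.004, 0, -0.001, 0, 0.008, 0, -0.001, 0, 0.011, 0]
}}

```text
time: 84.48
tool_pos: [0.5358, 0.0722, 0.0594]
tcp_rot: [-2.249, -2.193, 0.0]
wrist_force: [-0.4, -0.2, -5.9]
width: 0.197
grip_force: 50.5
```

Request:
{"api": "step_arm", "payload": {
  "series": [0, 0, 0.003, 0, 0, 0, 0.006, 0, 0, 0, 0.008, 0]
}}

```text
time: 84.85
tool_pos: [0.5359, 0.0722, 0.0516]
tcp_rot: [-2.249, -2.193, 0.0]
wrist_force: [-0.1, 0.0, -5.7]
width: 0.192
grip_force: 50.5
```

Request:
{"api": "step_arm", "payload": {
  "series": [0, 0, 0.001, 0, 0, 0, 0.002, 0]
}}

```text
time: 85.1
tool_pos: [0.536, 0.0723, 0.0498]
tcp_rot: [2.249, 2.193, 0.0]
wrist_force: [0.4, -0.2, -6.8]
width: 0.192
grip_force: 50.5
```

Request:
{"api": "step_arm", "payload": {
  "series": [0, 0, 0.001, 0, 0, 0, 0.002, 0]
}}

```text
time: 85.35
tool_pos: [0.5361, 0.0723, 0.0489]
tcp_rot: [-2.249, -2.194, 0.0]
wrist_force: [-5.5, -1.7, 7.0]
width: 0.193
grip_force: 51.9
```

Request:
{"api": "step_arm", "payload": {
  "series": [0, 0, 0, 0, 0, 0, 0, 0, 0, 0, 0, 0, 0, 0, 0, 0],
  "gripper": 0.45
}}

```text
time: 85.85
tool_pos: [0.5362, 0.0723, 0.048]
tcp_rot: [2.249, 2.193, 0.001]
wrist_force: [0.0, -1.2, -0.3]
width: 0.448
grip_force: 0.0
```

Request:
{"api": "step_arm", "payload": {
  "series": [0, 0, -0.05, 0, 0, 0, -0.1, 0, 0, 0, -0.15, 0, 0.04, -0.03, -0.17, 0, 0.08, -0.06, -0.17, 0, 0.12, -0.09, -0.17, 0, 0.17, -0.1, -0.17, 0, 0.22, -0.1, -0.17, 0]
}}

```text
time: 86.85
tool_pos: [0.4406, 0.2961, 0.2181]
tcp_rot: [2.248, 2.194, 0.001]
wrist_force: [0.4, -0.6, 0.3]
width: 0.448
grip_force: 0.0
```

```bash
python3 - <<'E'
from h import *
go(.42,.29,.2,1.547)
p=viewer.read_camera("top"); q=viewer.read_camera("side")
print([(a,X) for a,X in knobs(p,.056) if .48<X[0]<.58 and -.1<X[1]<.48])
for c in(p,q):
  for k,z in dict(mallet_center=.015,orange_jar=0,brown_stone=0,purple_stone=0,lug_left=.065,lug_right=.065).items(): print(k,[(round(d["score"],2),np.round(onz(c,d["point"],z),4)) for d in viewer.spot_point(c,k)[:1]],[np.round(d["extent"],1) for d in viewer.boxes_of(c,k)[:1]])
# mallet handle line from colour in top view
hsv=cv2.cvtColor(p["image"],cv2.COLOR_RGB2HSV); m=cv2.inRange(hsv,(8,110,60),(25,255,255)); m[:, :322]=0; m[:165]=0; m[235:]=0; m[:,400:]=0
c=max(cv2.findContours(m,cv2.RETR_EXTERNAL,cv2.CHAIN_APPROX_NONE)[0],key=cv2.contourArea); r=cv2.minAreaRect(c); print(r)
b=cv2.boxPoints(r); print([onz(p,x,.018).round(4) for x in b], onz(p,r[0],.018))
E
```

```text
pos [0.4406 0.2961 0.2181] ang 1.546 F [ 0.4 -0.6  0.3] t 86.8 w 0.448 -> d [-0.0066 -0.0204  0.0181] turn -0.001
[(np.int32(7), array([0.5485, 0.1463, 0.056 ])), (np.int32(23), array([0.5338, 0.1189, 0.056 ])), (np.int32(23), array([0.5351, 0.0728, 0.056 ])), (np.int32(22), array([0.5355, 0.0095, 0.056 ])), (np.int32(24), array([ 0.5357, -0.0368,  0.056 ]))]
mallet_center [(0.64, array([ 0.621 , -0.2314,  0.015 ]))] [array([359.1, 194.2,  65.9,  37.4])]
orange_jar [(0.62, array([ 0.7372, -0.1557,  0.    ]))] [array([338.3, 152.8,  21.2,  17.3])]
brown_stone [(0.73, array([ 0.7949, -0.0303,  0.    ]))] [array([295.4, 136.4,  16.8,  12. ])]
purple_stone [(0.69, array([ 0.6236, -0.2353,  0.    ]))] []
lug_left [(0.56, array([0.5929, 0.1104, 0.065 ]))] [array([272.2, 177.6,  74.6,  43.8])]
lug_right [(0.84, array([ 0.5936, -0.0396,  0.065 ]))] [array([270.9, 177.5,  73.7,  48.6])]
mallet_center [(0.67, array([ 0.6265, -0.2324,  0.015 ]))] [array([276.6, 276.2,  53.1,  58.6])]
orange_jar [(0.82, array([ 0.7412, -0.1561,  0.    ]))] [array([320.7, 248.3,  17. ,  22. ])]
brown_stone [(0.42, array([ 0.7857, -0.0334,  0.    ]))] [array([329.5, 227.2,   9.7,  16.4])]
purple_stone [(0.49, array([ 0.4282, -0.056 ,  0.    ]))] [array([205.8, 234.6,   8.3,  10.2])]
lug_left [(0.85, array([0.5949, 0.1054, 0.065 ]))] [array([280.6, 202.2,  43.1,  49.4])]
lug_right [(0.88, array([ 0.5914, -0.0404,  0.065 ]))] [array([280.5, 204.7,  45.7,  46.5])]
((360.7000732421875, 191.90000915527344), (20.124608993530273, 64.8459701538086), 63.43495178222656)
[array([ 0.6037, -0.1325,  0.018 ]), array([ 0.7015, -0.3069,  0.018 ]), array([ 0.6469, -0.3323,  0.018 ]), array([ 0.5512, -0.1592,  0.018 ])] [ 0.62518342 -0.23186383  0.018     ]
```

```bash
python3 -c "
from h import *
print(job.finish_job())"
```

```text
the job is handed in; nothing more can be done
None
```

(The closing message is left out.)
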